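# Pack a doming block tight in its frame with packers and a held wedge

## Task

Pack the brass doming block tight in the grey frame, so that it cannot shift under the hammer: stand one packer plate from the wooden rack upright in the gap between the block and the steel tapered jaw, or the narrow one and then the wide one if one is not enough, and then slide the blue wedge down between the last packer and the jaw until it tightens by feel. It must jam with its lower end inside the jaw and still clear of the frame's floor, so choose the number of packers to suit; leave a packer that is not needed in the rack and do not shift the things standing around. Finish still gripping the wedge upright and pressing it down firmly (about 15 N), so that wedge, packers, block and stop are all tight together: do not let go of it.

Things in the scene. Friction and masses are not known exactly. Their poses are not given: they have to be found in the camera images.
- frame: grey packing frame fixed to the top: base plate 160 (x) x 84 (y) x 8 mm thick with 6 mm high ledges along both sides, inner width 72 mm. Origin on the underside, on the frame's centre line; x runs along the frame from the jaw (x = -45 mm) to the brass block and the back stop, z up. The channel floor is at z = 8 mm
- jaw_foot (a point): foot of the working face of the steel tapered jaw, on the channel floor and centre line. The jaw is fixed, 26 mm wide (y) and stands 42 mm above the channel floor; its face looks to the frame's +x and leans back to -x as it rises, 1 mm in 3, so that the gap is wider at the top
- block_face (a point): centre (21 mm above the channel floor) of the face towards the jaw of the brass doming block, a loose 42 mm cube with round hollows, 0.4 to 0.65 kg; axes as the frame's. Its other face is about 0.6 mm from the back stop. The gap at floor level is the x distance from jaw_foot to this point, 15 to 30 mm
- stop: aluminium back stop, a fixed block 20 (x) x 64 x 36 mm high with two dark screw heads, 6 mm high, on top, standing on the channel floor; origin on its underside at the middle of the face towards the brass block
- packer_narrow_mid (a point): centre of the narrow brass packer, a loose plate 9 mm thick (x), 30 mm wide (y), 80 mm high (z), standing upright in a slot of the rack, 150 g, its dark foot the heavy part. Grip it across its width near the top, so that the fingers stay above the brass block, whose top is 50 mm above the work surface. Put in before the wide one, it leaves room for the fingers on the wide one
- packer_wide_mid (a point): centre of the wide aluminium packer, a loose plate 9 mm thick (x), 40 mm wide (y), 80 mm high (z), standing upright in a slot of the rack, 150 g, its dark foot the heavy part. Grip it across its width near the top, so that the fingers stay above the brass block, whose top is 50 mm above the work surface
- wedge_mid (a point): centre of the blue wedge, half-way up. Loose, 120 mm high, 50 wide (y), 120 g; underside x -7 to +7 mm; +x face flat and upright, -x face tapers out going up 1 in 3 (lower 50 mm); above that a straight grip. Keep its +x towards the frame's +x. If the stack leaves g mm at floor level, it jams with its underside (14 - g) x 3 mm above the channel floor: must be 1 to 38 mm; g over 14 it bottoms loose
- rack: wooden rack fixed to the top, 170 (x) x 70 mm, floor 6 mm thick, slot cheeks up to z = 26 mm. Slots run along y, open at the ends; at x = +55 and +5 mm one packer each (which is where changes), at x = -55 mm the wedge; origin on the underside, centred. Packers and wedge share its axes, with about 1 mm play. Fixed mould stacks stand between rack and frame: carry things over them 0.15 m up
- loupe: black eye loupe, 34 mm across, 30 mm high, leave it alone; origin at its underside
- tin: round white tin, 68 mm across, 13 mm high, leave it alone; origin at its underside
- tape: roll of masking tape lying flat, 72 mm across, 18 mm high, leave it alone; origin at its underside
- bowl: small round steel bowl, 67 mm across, 27 mm high, leave it alone; origin at its underside
Things that resemble listed ones, but are neither listed nor needed, are in the scene too. Of the things that look like the part that bears wedge_mid, the larger one is meant.

How it is judged:
On the way, in this order (a step that is already met when the one before it is completed fails the run):
1. a packer stands upright in the gap, let go ((((x of packer_narrow_mid in the frame of frame between -0.045 and 0 m and y of packer_narrow_mid in the frame of frame between -0.015 and 0.015 m and z of packer_narrow_mid in the frame of frame between 0.044 and 0.052 m and angle between packer_narrow_mid's own z axis and vertical below 0.105 rad) and contact force between the fingers and packer_narrow below 0.5 N) or ((x of packer_wide_mid in the frame of frame between -0.045 and 0 m and y of packer_wide_mid in the frame of frame between -0.015 and 0.015 m and z of packer_wide_mid in the frame of frame between 0.044 and 0.052 m and angle between packer_wide_mid's own z axis and vertical below 0.105 rad) and contact force between the fingers and packer_wide below 0.5 N))), for 0.2 s.
2. the wedge, held by the fingers, jams between packer and jaw (contact force between wedge and jaw above 2 N and (((x of packer_narrow_mid in the frame of frame between -0.045 and 0 m and y of packer_narrow_mid in the frame of frame between -0.015 and 0.015 m and z of packer_narrow_mid in the frame of frame between 0.044 and 0.052 m and angle between packer_narrow_mid's own z axis and vertical below 0.105 rad) and contact force between wedge and packer_narrow above 2 N) or ((x of packer_wide_mid in the frame of frame between -0.045 and 0 m and y of packer_wide_mid in the frame of frame between -0.015 and 0.015 m and z of packer_wide_mid in the frame of frame between 0.044 and 0.052 m and angle between packer_wide_mid's own z axis and vertical below 0.105 rad) and contact force between wedge and packer_wide above 2 N)) and contact force between the fingers and wedge above 3 N and z of wedge_mid in the frame of frame between 0.069 and 0.106 m and y of wedge_mid in the frame of frame between -0.012 and 0.012 m and angle between wedge_mid's own z axis and vertical below 0.088 rad), for 0.2 s.
At the end, for the whole second after the job is handed in: Wedge gripped (>3 N), upright within 5 deg, within 12 mm of the centre line, underside 1-38 mm above the channel floor, pressing jaw and a packer (>2 N each); block upright, pressing the stop (>2 N); one or both packers upright (6 deg) on the floor of the gap, the other in the rack (all of step 2 and contact force between block and stop above 2 N and angle between block_face's own z axis and vertical below 0.1 rad and ((x of packer_narrow_mid in the frame of frame between -0.045 and 0 m and y of packer_narrow_mid in the frame of frame between -0.015 and 0.015 m and z of packer_narrow_mid in the frame of frame between 0.044 and 0.052 m and angle between packer_narrow_mid's own z axis and vertical below 0.105 rad) or (x of packer_narrow_mid in the frame of rack between -0.01 and 0.07 m and y of packer_narrow_mid in the frame of rack between -0.03 and 0.03 m and z of packer_narrow_mid in the frame of rack between 0.042 and 0.05 m and angle between packer_narrow_mid's own z axis and vertical below 0.2 rad)) and ((x of packer_wide_mid in the frame of frame between -0.045 and 0 m and y of packer_wide_mid in the frame of frame between -0.015 and 0.015 m and z of packer_wide_mid in the frame of frame between 0.044 and 0.052 m and angle between packer_wide_mid's own z axis and vertical below 0.105 rad) or (x of packer_wide_mid in the frame of rack between -0.01 and 0.07 m and y of packer_wide_mid in the frame of rack between -0.03 and 0.03 m and z of packer_wide_mid in the frame of rack between 0.042 and 0.05 m and angle between packer_wide_mid's own z axis and vertical below 0.2 rad))); the arm keeps its last pose, push and grip.
It fails at once if a bystander is shifted by more than 30 mm (distance of any of loupe, tin, bowl, tape from where it was at the start of the episode above 0.03 m).
It fails at once if the brass block is shifted by more than 20 mm (distance of block_face from where it was at the start of the episode above 0.02 m).
It also fails if it takes over 72 s, if anything falls off the work surface, if the arm or the gripper's body presses on something with over 40 N, if the wrist force passes 120 N, or if a joint passes its speed limit or range.

## Robot

A 6-joint arm with a two-finger parallel gripper is mounted at the origin on a cart in front of the work surface, level with it; the furniture and walls round the work are solid. World frame = base frame: x ahead of the robot, y to its left, z up, the work surface at z = 0. Lengths are in m, angles in rad, forces in N, time in s.
With the tool pointing down it reaches from about 0.275 to 0.775 m from the base axis. Payload 14.6 kg.
Tool frame: the origin (TCP) lies at the very end of the fingers, on their centre line; the grasp point (between the pads) lies 19 mm behind it; z points along the fingers, y is the direction in which the jaws open and shut (so a half turn about z gives the same grasp; the last joint's range is limited). The gripper opens to 85 mm and grips with 20 to 120 N. Pads are 22 mm wide; open, the fingers measure 114 mm over their backs; the gripper's body (76 mm by 85 mm) begins 54 mm behind the grasp point. The pads swing forward as they close: fully open they stand 13 mm farther back than shut.
Start: joints at [1.02, 0.263, -0.048, 1.259, 0, 1.415], TCP at [0.202, 0.484, 0.231] pointing down, gripper open.
Joint ranges: [-2.65, 2.65], [-0.89, 1.7], [-1.18, 1.37], [-2.13, 2.11], [-1.35, 1.29], [-3.14, 3.14]. Speed limits (rad/s): [1.89, 1.89, 2.57, 2.79, 3.14, 3.14].

## Interface

Orientations are given as [roll, pitch, yaw] about the fixed x, y, z axes, in that order (R = Rz(yaw) Ry(pitch) Rx(roll)).
In Python, from bench import arm gives the robot as it stands. The module is installed in compiled form; this text tells all that it offers.
- The arm moves only by the shell command python3 -m crank 'ROWS' [OPENING]. ROWS is JSON, a list of rows, each an object of numbers: "dx", "dy", "dz": the shift along the tool's x, y, z in m; "rx", "ry", "rz": the turn, a rotation vector about the tool's x, y, z in rad. In form: [{"dx": .., "dy": .., "dz": .., "rx": .., "ry": .., "rz": ..}, ...]. A call has exactly 8 rows; each row shifts and turns the pose as measured when the row begins, along the tool's axes as they then stand; what a row does not reach is not made up. A row lasts 1/8 s, in which the tool goes at most 62.5 mm and 10.7 degrees, less where a joint would pass 70% of its speed; a pose out of reach is approached as far as the arm can. A call with a gripper value outside its range is refused whole. OPENING is the opening in per cent of the stroke, from 0 (shut) to 100 (fully open), set as the call begins (- or left out, the last holds). The fingers move at their own pace and stop on an object; the grip force is fixed at half the most. Time passes only in rows, so rows that do not move let the fingers close, or fill a call up. It gives the time, the measured TCP pose, the force and the opening at its end, in the units of the state.
- arm.read_state(): the state, without advancing time (a new reading comes with each control period).
- arm.get_image(name): name is "scene" or "top" or "wrist"; returns a dict with "image" (384x512x3 uint8, red, green, blue), "fov_y" (degrees; the focal length in pixels is half the picture's height over the tangent of half this angle, whatever the lens; pixels are square), "cx", "cy" (the principal point, pixels), "k1" (the pictures are not rectified: a ray, as slopes to the right and down, at radius r is drawn at 1 + k1 r^2 times it, then the intrinsics apply), "R" (3x3) and "t" (3): a world point X has camera coordinates R X + t; the wrist camera has in their place "hand_eye" (4x4, takes a point from camera to tool coordinates, whose origin is the TCP and whose axes are the flange's). Camera axes: x right, y down, z forward; pixel columns grow to the right and rows downward; lengths in m; the calibration is good to about 2 mm. A picture is of the moment at which its call begins: read the wrist's pose just before it. There is no depth.
- arm.hand_in(): hands the job in, once; it reports no verdict.
The state is a dict: "clock": time; "joint_pos": joint angles; "qvel": joint speeds; "joint_efforts": joint torques, N m; "tool_pos": TCP position; "tool_rot": TCP orientation; "contact_force": force on the tool from outside, world axes, zero at the start; "ft_torque": the same for the moment, N m; "gripper_width": opening from 0.0 (shut) to 1.0 (fully open).
Only numpy, scipy, OpenCV 4.12 (cv2) and the standard library are available. Lean on these libraries where they do the work, as an engineer would, in place of code of your own. Each camera call takes 0.05 s, during which the arm holds its last target. There are 200 camera calls.

## Working session

There is one attempt and no reset: what is moved stays moved. The work goes in short steps, Python scripts to look and compute and a shell command to move; the robot and the scene stay as the last step left them, time stands still between calls to the robot, and variables do not carry over. Pictures are saved under pics/ and viewed, about 8 in all and at most 12, crops included, and the job is handed in when it is done.

```bash
mkdir -p pics; cat > h.py <<'E'
import numpy as np, cv2, json
from bench import arm
def snap(name,fn):
    s=arm.read_state(); d=arm.get_image(name); d=dict(d); d['state']=s
    cv2.imwrite(f'pics/{fn}.png',cv2.cvtColor(d['image'],cv2.COLOR_RGB2BGR))
    np.save(f'pics/{fn}.npy',d,allow_pickle=True); return d
def load(fn): return np.load(f'pics/{fn}.npy',allow_pickle=True).item()
def rpy(a):
    from scipy.spatial.transform import Rotation as R
    return R.from_euler('xyz',a).as_matrix()
def ext(d):
    if 'hand_eye' in d:
        H=np.array(d['hand_eye']); s=d['state']; T=rpy(s['tool_rot'])
        Rcw=T@H[:3,:3]; c=T@H[:3,3]+np.array(s['tool_pos'])
        return Rcw.T,-Rcw.T@c
    return np.array(d['R']),np.array(d['t'])
def K(d):
    f=192/np.tan(np.radians(d['fov_y'])/2); return np.array([[f,0,d['cx']],[0,f,d['cy']],[0,0,1.]]),np.array([d['k1'],0,0,0,0.])
def ray(d,uv):
    k,D=K(d); p=cv2.undistortPoints(np.array(uv,float).reshape(-1,1,2),k,D)[:,0]
    R,t=ext(d); return -R.T@t,np.c_[p,np.ones(len(p))]@R
def onz(d,uv,z):
    c,r=ray(d,uv); return c+r*((z-c[2])/r[:,2])[:,None]
def proj(d,X):
    k,D=K(d); R,t=ext(d); return cv2.projectPoints(np.array(X,float).reshape(-1,1,3),cv2.Rodrigues(R)[0],t,k,D)[0][:,0]
def big(fn,out,x0,y0,x1,y1,w=800,grid=0):
    im=cv2.imread(f'pics/{fn}.png')[y0:y1,x0:x1]; s=min(w/(x1-x0),600/(y1-y0))
    cv2.imwrite(f'pics/{out}.png',cv2.resize(im,None,fx=s,fy=s,interpolation=cv2.INTER_CUBIC)); print('scale',s)
E
python3 - <<'E'
from h import *
for n in('scene','top','wrist'):
    d=snap(n,n+'0'); print(n,d['fov_y'],d['cx'],d['cy'],d['k1'],d.get('hand_eye'));
    R,t=ext(d); print(-R.T@t, R[2])
print(arm.read_state())
a=cv2.imread('pics/scene0.png');b=cv2.imread('pics/top0.png')
big('top0','top0b',0,0,512,384); big('scene0','scene0b',0,0,512,384)
E
```

```text
scene 42.9976332954799 261.88797343675276 188.56851641744396 -0.16917658475774172 None
[ 0.05522737 -0.83370902  1.14700829] [ 0.33108444  0.56324243 -0.7570608 ]
top 54.66987554162622 253.6591077672313 184.272366815591 -0.0738187540741035 None
[ 0.31007703 -0.0150522   1.04623043] [ 0.21569922 -0.0012167  -0.9764591 ]
wrist 61.912877657114244 250.314747880787 188.22276789722713 -0.08712925067132936 [[ 1.36374740e-03 -9.57722079e-01 -2.87691778e-01  7.28878277e-02]
 [ 9.99998814e-01  1.51218382e-03 -2.93738159e-04 -5.39448505e-04]
 [ 7.16362371e-04 -2.87691036e-01  9.57723005e-01 -1.43028479e-01]
 [ 0.00000000e+00  0.00000000e+00  0.00000000e+00  1.00000000e+00]]
[0.13489853 0.51192388 0.37392121] [ 0.26486945 -0.11193203 -0.95776583]
{'clock': 0.15, 'joint_pos': array([ 1.01966178e+00,  2.63433260e-01, -4.87257558e-02,  1.25939344e+00,
       -1.08065283e-05,  1.41548777e+00]), 'qvel': array([-4.23023194e-04, -1.20911817e-03,  7.63861346e-04, -6.44389213e-05,
        3.97300056e-04, -2.29764107e-03]), 'joint_efforts': array([ 2.81251356e-03, -6.37824512e+01,  3.84647655e+01,  1.05577457e-02,
       -4.79908397e-05,  1.74136835e-05]), 'tool_pos': array([0.20234254, 0.48424863, 0.23094909]), 'tool_rot': array([-3.14084395e+00, -1.06285763e-04,  2.74576662e+00]), 'contact_force': array([-0.00205145, -0.24916699,  0.30102551]), 'ft_torque': array([-0.00425261, -0.03238865,  0.00602928]), 'gripper_width': 0.9997420191048895}
scale 1.5625
scale 1.5625
```

View pics/top0b.png

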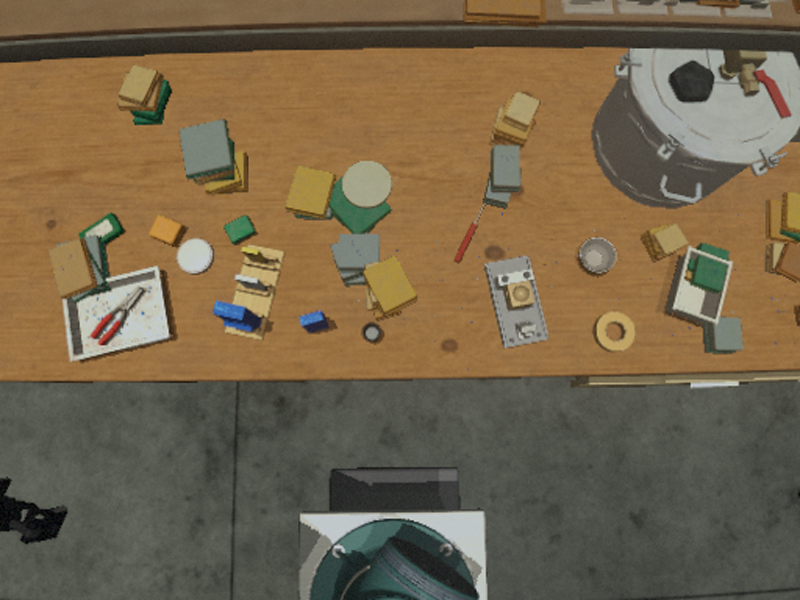

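View pics/scene0b.png

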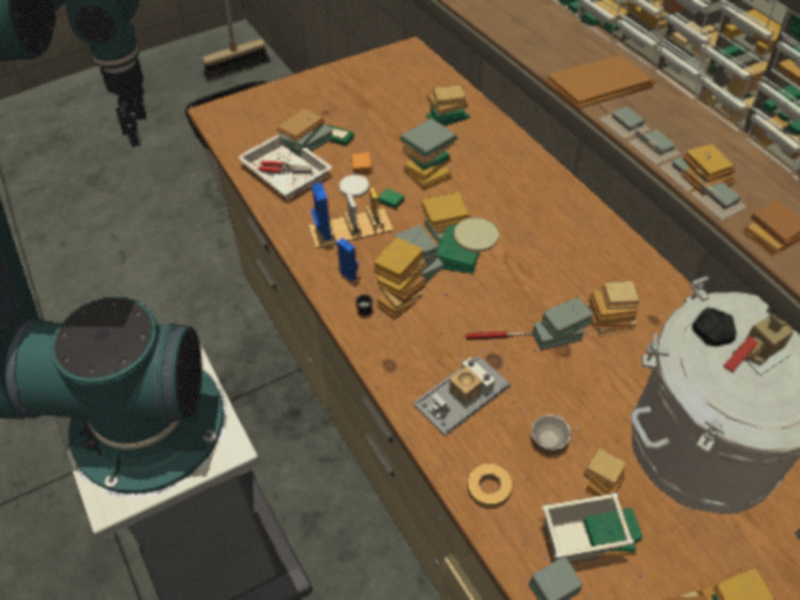

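The top view shows the rack at about (165,186) px, with the brass packer at its far slot, the aluminium packer next and the big blue wedge at the near end. A smaller blue look-alike stands at (201,205). The frame is at (331,193), with its jaw towards the robot, and the loupe, tin, tape and bowl are nearby.

```bash
python3 - <<'E'
from h import *
d=load('top0'); s=1.5625
P={'frame':(517,302,.014),'jaw':(525,330,.05),'stop':(516,278,.044),'block':(519,293,.05),'rack':(258,292,.026),'rack_tl':(250,247,.026),'rack_tr':(284,251,.026),'rack_br':(264,338,.026),'wedgetop':(237,312,.126),'smallblue':(314,318,.08),'brass':(262,250,.086),'alu':(251,279,.086),'loupe':(372,332,.03),'tin':(195,255,.013),'tape':(615,331,.018),'bowl':(598,255,.027)}
for k,v in P.items(): print(k,onz(d,[(v[0]/s,v[1]/s)],v[2])[0].round(3))
im=lambda n,a:cv2.resize(cv2.imread(f'pics/{n}.png')[a[1]:a[3],a[0]:a[2]],(400,300),interpolation=cv2.INTER_CUBIC)
cv2.imwrite('pics/m1.png',np.vstack([np.hstack([im('top0',(300,155,370,230)),im('top0',(130,145,210,222))]),np.hstack([im('scene0',(190,115,260,190)),im('wrist0',(0,0,512,384))])]))
E
```

```text
frame [ 0.509 -0.235  0.014]
jaw [ 0.452 -0.239  0.05 ]
stop [ 0.547 -0.23   0.044]
block [ 0.518 -0.232  0.05 ]
rack [0.531 0.234 0.026]
rack_tl [0.616 0.252 0.026]
rack_tr [0.608 0.189 0.026]
rack_br [0.448 0.22  0.026]
wedgetop [0.477 0.242 0.126]
smallblue [0.473 0.123 0.08 ]
brass [0.592 0.215 0.086]
alu [0.541 0.232 0.086]
loupe [0.455 0.028 0.03 ]
tin [0.606 0.358 0.013]
tape [ 0.452 -0.41   0.018]
bowl [ 0.592 -0.388  0.027]
```

View pics/m1.png

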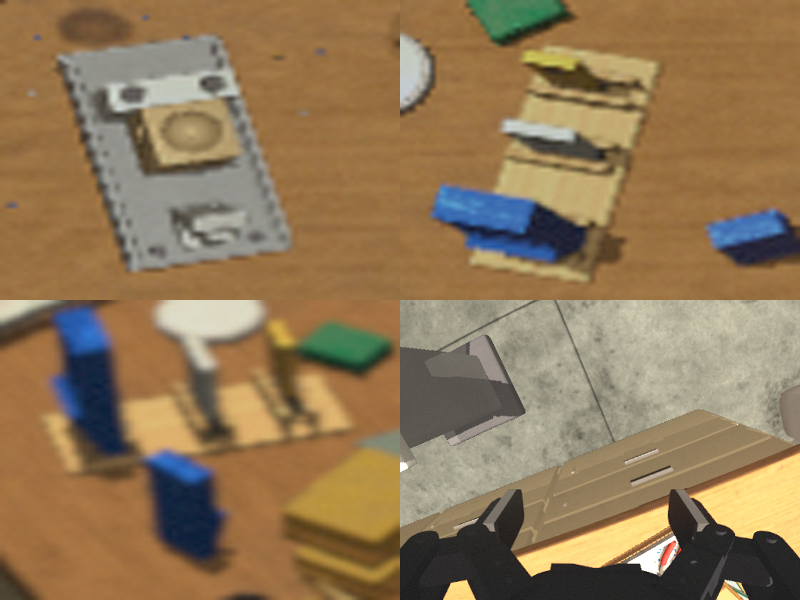

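```bash
python3 -m crank '[{"dx":-0.056,"dy":-0.012},{"dx":-0.056,"dy":-0.012},{"dx":-0.056,"dy":-0.012},{"dx":-0.056,"dy":-0.012},{"dx":-0.056,"dy":-0.012},{"dx":-0.056,"dy":-0.012},{"dx":-0.056,"dy":-0.012,"rz":-0.11},{"dx":-0.056,"dy":-0.012,"rz":-0.11}]' 100
python3 - <<'E'
from h import *
d=snap('wrist','w1'); s=d['state']; print(s['clock'],s['tool_pos'],s['tool_rot'],s['qvel'].round(3)); big('w1','w1b',0,0,512,384)
E
```

```text
0.15 [0.20234254 0.48424863 0.23094909] [-3.14084395e+00 -1.06285763e-04  2.74576662e+00] [-0.    -0.001  0.001 -0.     0.    -0.002]
scale 1.5625schema error: expected keys dx, dy, dz, rx, ry, rz
```

View pics/w1b.png

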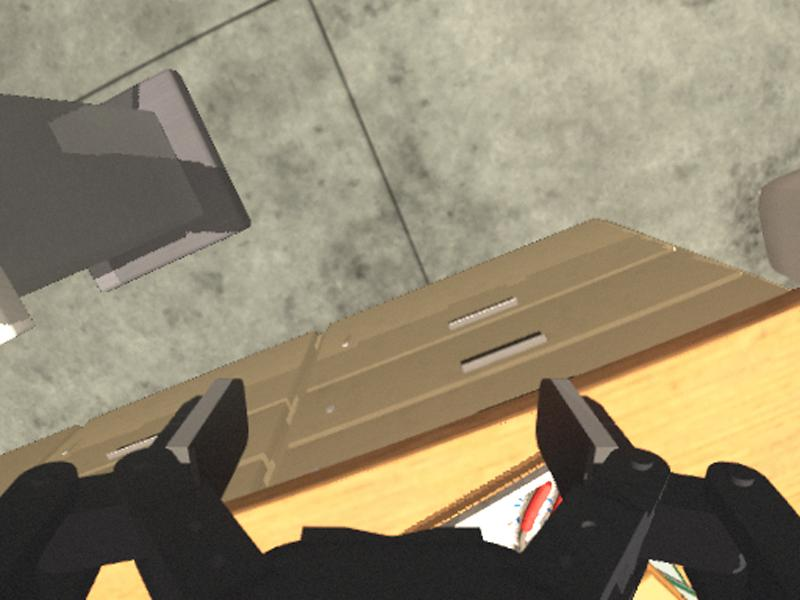

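The move was refused because every row needs all six keys. The picture shows only the start pose: fingers, tray and cart.

```bash
python3 -m crank '[{"dx":-0.056,"dy":-0.012,"dz":0,"rx":0,"ry":0,"rz":0},{"dx":-0.056,"dy":-0.012,"dz":0,"rx":0,"ry":0,"rz":0},{"dx":-0.056,"dy":-0.012,"dz":0,"rx":0,"ry":0,"rz":0},{"dx":-0.056,"dy":-0.012,"dz":0,"rx":0,"ry":0,"rz":0},{"dx":-0.056,"dy":-0.012,"dz":0,"rx":0,"ry":0,"rz":0},{"dx":-0.056,"dy":-0.012,"dz":0,"rx":0,"ry":0,"rz":0},{"dx":-0.056,"dy":-0.012,"dz":0,"rx":0,"ry":0,"rz":-0.11},{"dx":-0.056,"dy":-0.012,"dz":0,"rx":0,"ry":0,"rz":-0.11}]' 100 && python3 - <<'E'
from h import *
d=snap('wrist','w1'); s=d['state']; print(s['clock'],s['tool_pos'],s['tool_rot'],s['qvel'].round(3)); big('w1','w1b',0,0,512,384)
E
```

```text
clock: 1.2
tool_pos: [0.591, 0.2228, 0.2304]
tool_rot: [-3.141, -0.001, 2.978]
contact_force: [0.6, 1.7, -0.0]
gripper_width: 0.999
1.2 [0.59102621 0.22280751 0.23035695] [-3.14149269e+00 -8.26148948e-04  2.97801262e+00] [-0.528  0.549  0.896  0.341  0.003 -1.42 ]
scale 1.5625
```

View pics/w1b.png

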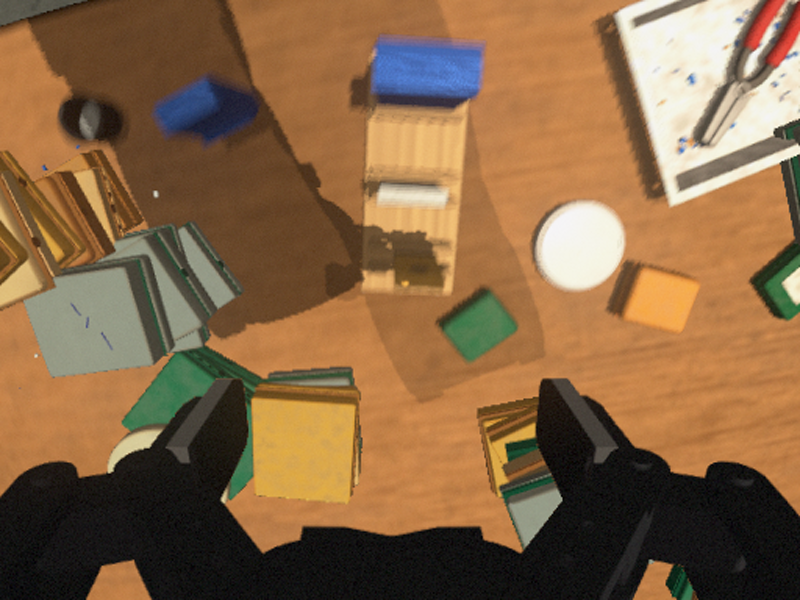

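The rack is seen in line with the tool, with its far end at (362–452, 293) in the enlarged picture. The big wedge is at (427,70) and is clearly larger than the look-alike at (205,108). The aluminium packer's top is at (412,194), and the brass one is in shadow at (420,268). I'll take a still picture and an enlarged crop.

```bash
python3 - <<'E'
from h import *
snap('wrist','w1c'); d=snap('wrist','w2'); s=d['state']; print(s['clock'],s['tool_pos'],s['tool_rot'],s['qvel'].round(3))
x0,y0,x1,y1=225,15,325,200
im=cv2.imread('pics/w2.png')[y0:y1,x0:x1].astype(float); im=(255*(im/255)**.55).astype(np.uint8)
a=cv2.resize(im[:80],None,fx=5,fy=5,interpolation=cv2.INTER_CUBIC); 
b=cv2.resize(im[80:],None,fx=5,fy=5,interpolation=cv2.INTER_CUBIC)[:560]
def grid(a,oy):
    for x in range(0,100,10): cv2.line(a,(x*5,0),(x*5,6 if x%50 else 14),(255,0,255),1); cv2.putText(a,str(x0+x),(x*5,24),0,.32,(255,0,255))
    for y in range(0,a.shape[0]//5,10): cv2.line(a,(0,y*5),(6,y*5),(255,0,255),1); cv2.putText(a,str(oy+y),(8,y*5+4),0,.32,(255,0,255))
    return a
cv2.imwrite('pics/m2.png',grid(b,y0+80)); cv2.imwrite('pics/m2a.png',grid(a,y0))
m=np.hstack([grid(b,y0+80)[:,:480], ]) 
a3=cv2.resize(im[:105],None,fx=3,fy=5); 
W=np.zeros((560,800,3),np.uint8); W[:b.shape[0],:480]=b[:,:480]; aa=cv2.resize(a,(320,256)); W[:256,480:]=aa; cv2.imwrite('pics/m2.png',W)
E
```

```text
1.3 [0.59348697 0.22122853 0.22870933] [-3.14047111e+00 -1.13829330e-03  2.97411157e+00] [ 0.062 -0.05  -0.076 -0.005  0.018  0.14 ]
```

View pics/m2.png

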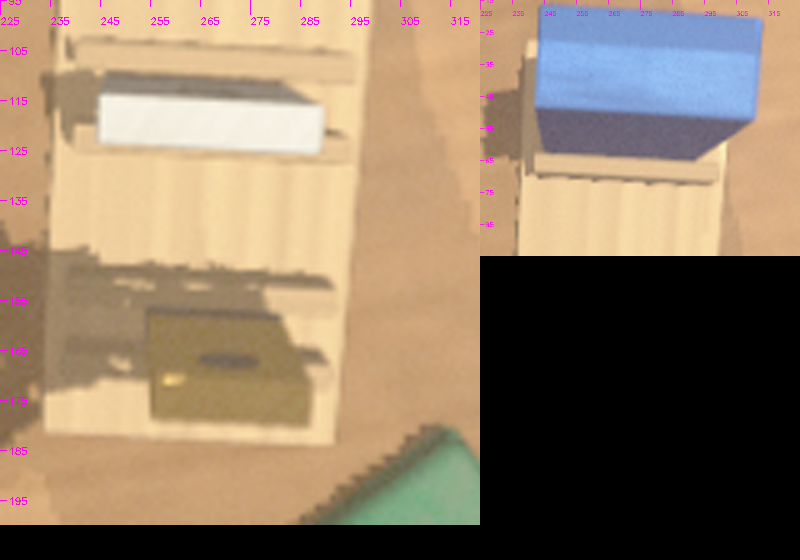

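The aluminium top is at (267.1,119.8) px, 45×10 px, and the brass top is at (271.4,175), 32×9.5 px. Both match their sizes (40 and 30 mm wide), so the brass packer is the narrow one. The wedge's top face is the bright band with corners at about (243.5,30) and (312,34).

```bash
cat >> h.py <<'E'
def go(s,target,psi=None):
    "world delta expressed in tool axes"
    R=rpy(s['tool_rot']); d=R.T@(np.array(target)-s['tool_pos']); r=None
    if psi is not None:
        from scipy.spatial.transform import Rotation as Ro
        r=Ro.from_matrix(R.T@rpy([np.pi,0,psi])).as_rotvec().round(4)
    return d.round(4),r
E
python3 - <<'E'
from h import *
d=load('w2'); b=lambda x,y:(225+x/5,95+y/5); w=lambda x,y:(225+(x-480)/3.2,15+y/3.2)
def show(n,pts,z):
    P=onz(d,pts,z); print(n,P[:,:2].round(4).tolist(),'c',P.mean(0).round(4)); return P
A=show('alu',[b(98,93),b(323,105),b(322,155),b(98,143)],.086)
B=show('brass',[b(152,372),b(312,380),b(312,427),b(152,418)],.086)
W=show('wedge',[w(539,46),w(760,58),w(755,120),w(535,107)],.126)
F=show('rackfar',[b(45,432),b(334,443)],.026)
F=show('rackfar6',[b(45,432),b(334,443)],.006)
L=show('rackL',[b(45,432),b(62,20)],.006)
R=show('rackR',[b(334,443),b(368,20)],.006)
for n,P in(('A',A),('B',B),('W',W)):
    v=P[0]-P[1]; print(n,'yaw',np.arctan2(v[0],-v[1]), np.linalg.norm(v),np.linalg.norm(P[1]-P[2]))
for P in (L,R): v=P[0]-P[1]; print('rack yaw',np.arctan2(v[1],v[0]))
print(go(arm.read_state(),B.mean(0)))
E
```

```text
alu [[0.5377, 0.2246], [0.5462, 0.2632], [0.5548, 0.2619], [0.5463, 0.2231]] c [0.5462 0.2432 0.086 ]
brass [[0.5888, 0.2259], [0.5951, 0.2546], [0.604, 0.2534], [0.5974, 0.2245]] c [0.5963 0.2396 0.086 ]
wedge [[0.4768, 0.235], [0.4871, 0.2834], [0.5001, 0.2806], [0.4894, 0.2319]] c [0.4883 0.2577 0.126 ]
rackfar [[0.6125, 0.1985], [0.6258, 0.2621]] c [0.6192 0.2303 0.026 ]
rackfar6 [[0.6178, 0.1965], [0.6318, 0.2638]] c [0.6248 0.2301 0.006 ]
rackL [[0.6178, 0.1965], [0.5252, 0.2171]] c [0.5715 0.2068 0.006 ]
rackR [[0.6318, 0.2638], [0.5362, 0.2841]] c [0.584 0.274 0.006]
A yaw -0.2163591616766482 0.039530942687974496 0.008719491257800135
B yaw -0.2162099217473833 0.029433648077506182 0.00895015598969394
W yaw -0.21038597328974185 0.04943830154017524 0.013323931854055662
rack yaw -0.21914906291180505
rack yaw -0.2097172716442939
(array([-0.0023,  0.0176,  0.143 ]), None)
```

```bash
python3 -m crank '[{"dx":-0.002,"dy":0.017,"dz":0,"rx":0,"ry":0,"rz":0.046},{"dx":0,"dy":0,"dz":0.03,"rx":0,"ry":0,"rz":0},{"dx":0,"dy":0,"dz":0.03,"rx":0,"ry":0,"rz":0},{"dx":0,"dy":0,"dz":0.03,"rx":0,"ry":0,"rz":0},{"dx":0,"dy":0,"dz":0.03,"rx":0,"ry":0,"rz":0},{"dx":0,"dy":0,"dz":0,"rx":0,"ry":0,"rz":0},{"dx":0,"dy":0,"dz":0,"rx":0,"ry":0,"rz":0},{"dx":0,"dy":0,"dz":0,"rx":0,"ry":0,"rz":0}]' && python3 - <<'E'
from h import *
s=arm.read_state(); print(s['tool_pos'],s['tool_rot'],go(s,[.5963,.2396,.054],np.pi-.214))
E
```

```text
clock: 2.35
tool_pos: [0.5914, 0.244, 0.1094]
tool_rot: [3.141, -0.001, 2.925]
contact_force: [1.4, -0.6, -0.2]
gripper_width: 0.998
[0.59144405 0.24402949 0.10936896] [ 3.14064322e+00 -7.30118518e-04  2.92461956e+00] (array([-0.0057, -0.0033,  0.0554]), array([ 0.001 , -0.0007, -0.003 ]))
```

```bash
python3 -m crank '[{"dx":-0.006,"dy":-0.003,"dz":0,"rx":0.001,"ry":0,"rz":-0.003},{"dx":0,"dy":0,"dz":0,"rx":0,"ry":0,"rz":0},{"dx":0,"dy":0,"dz":0.018,"rx":0,"ry":0,"rz":0},{"dx":0,"dy":0,"dz":0.018,"rx":0,"ry":0,"rz":0},{"dx":0,"dy":0,"dz":0.018,"rx":0,"ry":0,"rz":0},{"dx":0,"dy":0,"dz":0,"rx":0,"ry":0,"rz":0},{"dx":0,"dy":0,"dz":0,"rx":0,"ry":0,"rz":0},{"dx":0,"dy":0,"dz":0,"rx":0,"ry":0,"rz":0}]' && python3 - <<'E'
from h import *
s=arm.read_state(); print(s['tool_pos'],s['tool_rot'],go(s,[.5963,.2396,.054],np.pi-.214))
E
```

```text
clock: 3.35
tool_pos: [0.5999, 0.2395, 0.0583]
tool_rot: [3.139, 0.005, 2.927]
contact_force: [1.1, 0.0, 0.1]
gripper_width: 1.0
[0.59990701 0.23953308 0.0583206 ] [3.13881917 0.00492176 2.92655297] (array([ 0.0036, -0.0007,  0.0043]), array([ 0.0028,  0.0049, -0.001 ]))
```

```bash
python3 -m crank '[{"dx":0.0035,"dy":-0.0007,"dz":0.004,"rx":0.003,"ry":0.005,"rz":-0.001},{"dx":0,"dy":0,"dz":0,"rx":0,"ry":0,"rz":0},{"dx":0,"dy":0,"dz":0,"rx":0,"ry":0,"rz":0},{"dx":0,"dy":0,"dz":0,"rx":0,"ry":0,"rz":0},{"dx":0,"dy":0,"dz":0,"rx":0,"ry":0,"rz":0},{"dx":0,"dy":0,"dz":0,"rx":0,"ry":0,"rz":0},{"dx":0,"dy":0,"dz":0,"rx":0,"ry":0,"rz":0},{"dx":0,"dy":0,"dz":0,"rx":0,"ry":0,"rz":0}]' 20 && python3 - <<'E'
from h import *
s=arm.read_state(); print(s['tool_pos'],s['tool_rot'],go(s,[.5963,.2396,.054],np.pi-.214),s['contact_force'],s['ft_torque'])
E
```

```text
clock: 4.35
tool_pos: [0.5966, 0.2397, 0.0552]
tool_rot: [3.141, 0.001, 2.928]
contact_force: [-0.6, -0.3, 0.1]
gripper_width: 0.34
[0.5966058  0.23968044 0.05518287] [3.14139817e+00 1.02692729e-03 2.92763224e+00] (array([ 0.0003, -0.0001,  0.0012]), array([0.0002, 0.001 , 0.    ])) [-0.62240512 -0.33921694  0.11030084] [-0.01576261  0.0156606  -0.01017039]
```

```bash
python3 -m crank '[{"dx":0,"dy":0,"dz":-0.03,"rx":0,"ry":0,"rz":0},{"dx":0,"dy":0,"dz":-0.05,"rx":0,"ry":0,"rz":0},{"dx":0,"dy":0,"dz":-0.055,"rx":0,"ry":0,"rz":0},{"dx":0,"dy":0,"dz":-0.055,"rx":0,"ry":0,"rz":0},{"dx":0,"dy":-0.03,"dz":-0.01,"rx":0,"ry":0,"rz":0},{"dx":-0.008,"dy":-0.05,"dz":0,"rx":0,"ry":0,"rz":0},{"dx":-0.008,"dy":-0.05,"dz":0,"rx":0,"ry":0,"rz":0},{"dx":-0.008,"dy":-0.05,"dz":0,"rx":0,"ry":0,"rz":-0.05}]' 0 && python3 - <<'E'
from h import *
s=arm.read_state(); print(s['tool_pos'],s['tool_rot'],go(s,[.565,-.235,.25],np.pi+.15),s['contact_force'],s['ft_torque'])
E
```

```text
clock: 5.35
tool_pos: [0.5808, 0.0568, 0.2599]
tool_rot: [-3.141, -0.001, 2.984]
contact_force: [1.7, -1.0, -2.0]
gripper_width: 0.338
[0.58080646 0.05682421 0.25988835] [-3.14081603e+00 -9.14872742e-04  2.98392067e+00] (array([-0.0302, -0.2907,  0.0101]), array([-0.0006, -0.001 , -0.3077])) [ 1.74754591 -0.9858465  -2.04654082] [-0.00729108 -0.03692909  0.0134052 ]
```

```bash
python3 -m crank '[{"dx":0,"dy":-0.05,"dz":0,"rx":0,"ry":0,"rz":-0.05},{"dx":0,"dy":-0.05,"dz":0,"rx":0,"ry":0,"rz":-0.05},{"dx":0,"dy":-0.05,"dz":0,"rx":0,"ry":0,"rz":-0.05},{"dx":0.003,"dy":-0.05,"dz":0,"rx":0,"ry":0,"rz":-0.05},{"dx":0.003,"dy":-0.05,"dz":0,"rx":0,"ry":0,"rz":-0.05},{"dx":0.003,"dy":-0.03,"dz":0,"rx":0,"ry":0,"rz":-0.05},{"dx":0,"dy":0,"dz":0,"rx":0,"ry":0,"rz":0},{"dx":0,"dy":0,"dz":0,"rx":0,"ry":0,"rz":0}]' 0 && python3 - <<'E'
from h import *
d=snap('wrist','w3'); s=d['state']; print(s['tool_pos'],s['tool_rot'],s['qvel'].round(3))
x0,y0,x1,y1=150,0,350,270
im=cv2.imread('pics/w3.png')
a=cv2.resize(im[10:210,130:390],None,fx=3,fy=3,interpolation=cv2.INTER_CUBIC)
for x in range(0,260,20): cv2.putText(a,str(130+x),(x*3,10),0,.32,(255,0,255)); cv2.line(a,(x*3,12),(x*3,18),(255,0,255),1)
for y in range(0,200,20): cv2.putText(a,str(10+y),(8,y*3+4),0,.32,(255,0,255)); cv2.line(a,(0,y*3),(6,y*3),(255,0,255),1)
cv2.imwrite('pics/w3b.png',a)
E
```

```text
clock: 6.35
tool_pos: [0.5582, -0.2339, 0.2584]
tool_rot: [3.14, -0.003, -2.993]
contact_force: [0.3, 0.5, -1.2]
gripper_width: 0.341
[ 0.55817217 -0.23394367  0.25835684] [ 3.14030099e+00 -3.10352958e-03 -2.99317064e+00] [-0.009  0.003  0.003 -0.001 -0.001 -0.005]
```

View pics/w3b.png

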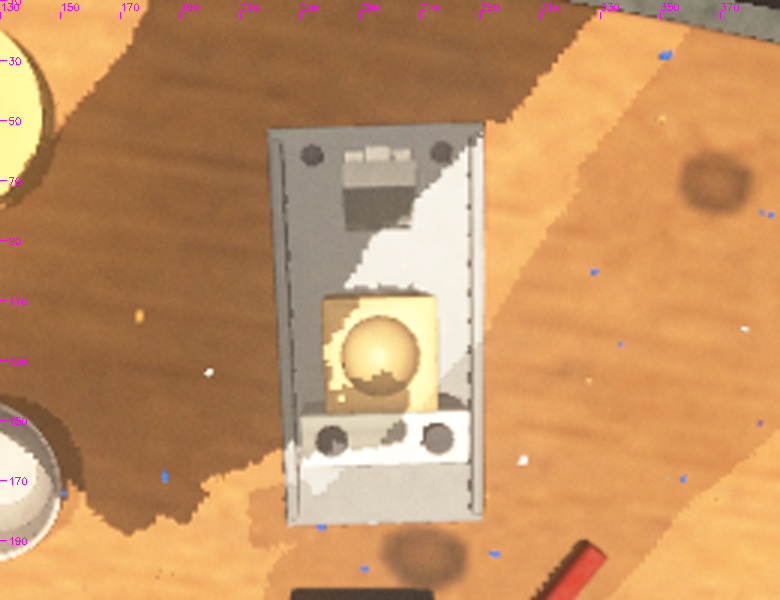

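The frame is seen whole. The jaw foot line is at y≈230 in the picture (image v≈86.7) and the block's near top edge is at y≈297 (v≈109), with the stop behind it. The loose parts around it are clear.

```bash
python3 - <<'E'
from h import *
d=load('w3'); b=lambda x,y:(130+x/3,10+y/3)
def show(n,pts,z):
    P=onz(d,pts,z); print(n,P[:,:2].round(4).tolist(),'c',P.mean(0)[:2].round(4)); return P
F=show('frame',[b(269,130),b(484,124),b(482,518),b(289,523)],.014)
dist=lambda p,q:np.linalg.norm(p-q)
print('sizes',dist(F[0],F[1]),dist(F[1],F[2]),dist(F[2],F[3]),dist(F[3],F[0]))
for p,q in((F[0],F[3]),(F[1],F[2])): v=q-p; print('yaw',np.arctan2(v[1],v[0]))
for p,q in((F[0],F[1]),(F[3],F[2])): v=q-p; print('yaw',np.arctan2(-v[0],v[1]))
J=show('jawfoot',[b(344,230),b(411,230)],.008); print(dist(*J))
JT=show('jawtop',[b(343,187),b(415,187)],.050); print(dist(*JT))
B=show('blocktop',[b(324,297),b(437,296),b(437,411),b(325,412)],.050); print(dist(B[0],B[1]),dist(B[1],B[2]))
BF=show('blockfoot',[b(324,291),b(437,288)],.008)
S=show('stopface',[b(301,414),b(469,410)],.044); print(dist(*S))
SB=show('stopback',[b(302,465),b(470,460)],.044)
for p,q in((B[0],B[1]),(B[3],B[2]),(S[0],S[1])): v=q-p; print('yaw',np.arctan2(-v[0],v[1]))
yaw=0.165
for yaw in(.15,.17,.19):
  X=np.array([np.cos(yaw),np.sin(yaw),0]);Y=np.array([-X[1],X[0],0])
  print(yaw,'gap top',(B[:2].mean(0)-J.mean(0))@X,'foot',(BF.mean(0)-J.mean(0))@X,'jaw lean',(J.mean(0)-JT.mean(0))@X,'stop-jaw',(S.mean(0)-J.mean(0))@X,'frame ends to jaw', (F[[0,1]].mean(0)-J.mean(0))@X,(F[[2,3]].mean(0)-J.mean(0))@X,
  'y: jaw',(J.mean(0)-F.mean(0))@Y,'block',(B.mean(0)-F.mean(0))@Y,'stop',(S.mean(0)-F.mean(0))@Y,'B back',(B[2:].mean(0)-J.mean(0))@X)
E
```

```text
frame [[0.4466, -0.2866], [0.4322, -0.2062], [0.5852, -0.179], [0.5994, -0.2588]] c [ 0.5158 -0.2327]
sizes 0.08169077938685107 0.15541023610259572 0.08100344636273471 0.15532462697569901
yaw 0.18028413806180726
yaw 0.17585972586079127
yaw 0.17771642297267018
yaw 0.1766565506831687
jawfoot [[0.4789, -0.2532], [0.4749, -0.2271]] c [ 0.4769 -0.2401]
0.02640206474294429
jawtop [[0.4653, -0.2548], [0.4616, -0.23]] c [ 0.4635 -0.2424]
0.025102505311023388
blocktop [[0.5037, -0.2561], [0.4973, -0.2162], [0.5382, -0.2091], [0.5448, -0.2499]] c [ 0.521  -0.2328]
0.04042032786473633 0.04151187935250663
blockfoot [[0.5034, -0.2577], [0.4955, -0.2132]] c [ 0.4995 -0.2354]
stopface [[0.5478, -0.2588], [0.5369, -0.1967]] c [ 0.5424 -0.2277]
0.0630221821494018
stopback [[0.5672, -0.2558], [0.5557, -0.1929]] c [ 0.5614 -0.2244]
yaw 0.15933688187702544
yaw 0.1591975839385435
yaw 0.17428509879953652
0.15 gap top 0.02391186215636191 foot 0.023004084080371873 jaw lean 0.013656863326949547 stop-jaw 0.06655925046654747 frame ends to jaw -0.038066949921767845 0.11723889091239988 y: jaw -0.0015589650314491133 block -0.0009130065522219804 stop 0.000906350231150334 B back 0.06541681934245407
0.17 gap top 0.02391611963063603 foot 0.023025146986872736 jaw lean 0.013658933364705724 stop-jaw 0.06659524207840728 frame ends to jaw -0.03807176451471657 0.11729022608905741 y: jaw -0.0007669866191678423 block -0.001014384591055089 stop 0.00036673933137574346 B back 0.06542053334404438
0.19 gap top 0.023910810975935233 foot 0.023037000141576714 jaw lean 0.013655540011232698 stop-jaw 0.06660459648136047 frame ends to jaw -0.03806135090947617 0.11729464673912814 y: jaw 2.5298577534742944e-05 block -0.001115356889576723 stop -0.000173018259241605 B back 0.06539808000455921
```

The gap is about 24–25 mm at floor level: 23.9 mm measured directly, about 24.5–25 via the stop. One packer would leave g≈15, so the wedge would bottom loose. Two leave g≈6.5, so it should jam about 22 mm up. I need both, narrow first.

```bash
python3 - <<'E'
from h import *
print(go(arm.read_state(),[.4941,-.2366,.12],np.pi+.178))
E
```

```text
(array([0.0634, 0.0066, 0.1386]), array([ 0.0012, -0.003 , -0.0291]))
```

```bash
python3 -m crank '[{"dx":0.021,"dy":0.002,"dz":0.02,"rx":0.001,"ry":-0.003,"rz":-0.029},{"dx":0.021,"dy":0.002,"dz":0.025,"rx":0,"ry":0,"rz":0},{"dx":0.021,"dy":0.002,"dz":0.025,"rx":0,"ry":0,"rz":0},{"dx":0,"dy":0,"dz":0.025,"rx":0,"ry":0,"rz":0},{"dx":0,"dy":0,"dz":0.025,"rx":0,"ry":0,"rz":0},{"dx":0,"dy":0,"dz":0.018,"rx":0,"ry":0,"rz":0},{"dx":0,"dy":0,"dz":0,"rx":0,"ry":0,"rz":0},{"dx":0,"dy":0,"dz":0,"rx":0,"ry":0,"rz":0}]' 0 && python3 - <<'E'
from h import *
print(go(arm.read_state(),[.4941,-.2366,.105],np.pi+.178))
E
```

```text
clock: 7.4
tool_pos: [0.4946, -0.2304, 0.1187]
tool_rot: [-3.14, 0.003, -2.956]
contact_force: [0.0, -0.5, -0.8]
gripper_width: 0.332
(array([ 0.0017, -0.006 ,  0.0137]), array([-0.0013,  0.0029,  0.008 ]))
```

```bash
python3 -m crank '[{"dx":0.0017,"dy":-0.006,"dz":0.007,"rx":-0.001,"ry":0.003,"rz":0.008},{"dx":0,"dy":0,"dz":0.007,"rx":0,"ry":0,"rz":0},{"dx":0,"dy":0,"dz":0,"rx":0,"ry":0,"rz":0},{"dx":0,"dy":0,"dz":0,"rx":0,"ry":0,"rz":0},{"dx":0,"dy":0,"dz":0,"rx":0,"ry":0,"rz":0},{"dx":0,"dy":0,"dz":0,"rx":0,"ry":0,"rz":0},{"dx":0,"dy":0,"dz":0,"rx":0,"ry":0,"rz":0},{"dx":0,"dy":0,"dz":0,"rx":0,"ry":0,"rz":0}]' 0 && python3 - <<'E'
from h import *
s=arm.read_state();print(s['qvel'].round(3),go(s,[.4941,-.2366,.0572],np.pi+.178))
d=snap('wrist','w4'); im=cv2.imread('pics/w4.png'); a=cv2.resize(im[150:350,130:390],None,fx=3,fy=3,interpolation=cv2.INTER_CUBIC)
for x in range(0,260,20): cv2.putText(a,str(130+x),(x*3,10),0,.32,(255,0,255)); cv2.line(a,(x*3,12),(x*3,18),(255,0,255),1)
for y in range(0,200,20): cv2.putText(a,str(150+y),(8,y*3+4),0,.32,(255,0,255)); cv2.line(a,(0,y*3),(6,y*3),(255,0,255),1)
cv2.imwrite('pics/w4b.png',a)
E
```

```text
clock: 8.4
tool_pos: [0.4949, -0.2374, 0.1055]
tool_rot: [-3.14, 0.002, -2.964]
contact_force: [0.2, 0.0, -2.8]
gripper_width: 0.338
[ 0.    -0.002  0.001 -0.     0.001 -0.   ] (array([0.0008, 0.001 , 0.0483]), array([-0.0021,  0.0016, -0.0004]))
```

View pics/w4b.png

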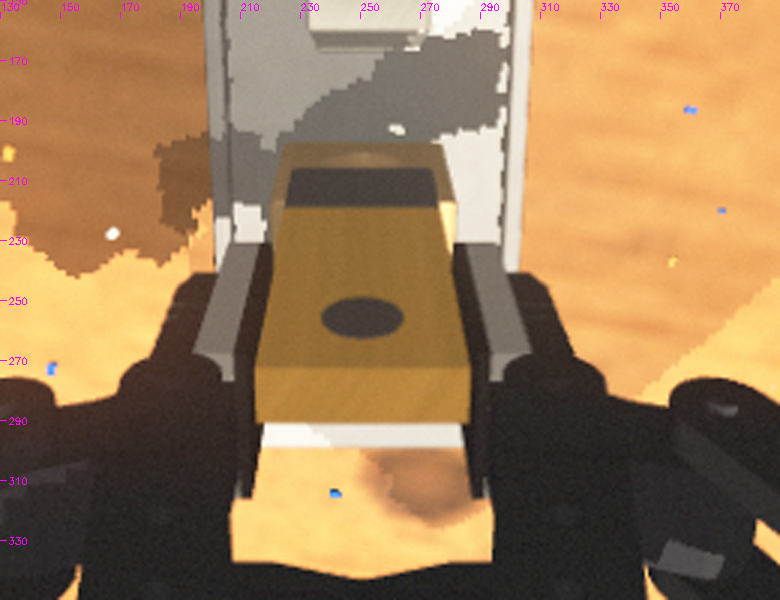

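Seen from the wrist, the packer is held straight in the gripper with its dark foot in front. The foot's near edge is at (193+…, v≈206) and the block's near top edge at v≈197, just in front of it. I'll check both.

```bash
python3 - <<'E'
from h import *
d=load('w4'); s=d['state']; b=lambda x,y:(130+x/3,150+y/3)
X=np.array([np.cos(.178),np.sin(.178),0]);Y=np.array([-X[1],X[0],0]); o=np.array([.4769,-.2401,0])
f=lambda P:[((P-o)@X).round(4).tolist(),((P-o)@Y).round(4).tolist()]
print('packer foot near edge',f(onz(d,[b(291,168),b(434,168)],s['tool_pos'][2]-.0492)))
print('packer top near edge',f(onz(d,[b(256,366),b(471,366)],s['tool_pos'][2]+.0308)))
print('packer top far edge',f(onz(d,[b(256,422),b(471,422)],s['tool_pos'][2]+.0308)))
print('block top near edge',f(onz(d,[b(286,143),b(442,143)],.05)))
print('tcp',f(np.array([s['tool_pos']])))
E
```

```text
packer foot near edge [[0.0146, 0.0145], [-0.0162, 0.0143]]
packer top near edge [[0.0137, 0.0136], [-0.015, 0.0136]]
packer top far edge [[0.0225, 0.0224], [-0.0154, 0.014]]
block top near edge [[0.0111, 0.011], [-0.0176, 0.0164]]
tcp [[0.0182], [-0.0005]]
```

```bash
python3 - <<'E'
from h import *
d=load('w4'); s=d['state']; b=lambda x,y:(130+x/3,150+y/3)
X=np.array([np.cos(.178),np.sin(.178),0]);Y=np.array([-X[1],X[0],0]); o=np.array([.4769,-.2401,0])
f=lambda P:[((P-o)@X).round(4).tolist(),((P-o)@Y).round(4).tolist()]
print('block foot near edge',f(onz(d,[b(285,142),b(444,142)],.008)))
print('block side top?',proj(d,o+X*.024+Y*.021+[0,0,.05]),proj(d,o+X*.024+[0,0,.008]+Y*.021))
print('jaw foot',f(onz(d,[b(316,48),b(412,48)],.008)),(proj(d,o+[0,0,.008])-[130,150])*3)
E
```

```text
block foot near edge [[0.0249, 0.0248], [-0.0215, 0.0205]]
block side top? [[283.79606466 216.13801051]] [[278.66087958 196.38588918]]
jaw foot [[-0.0005, -0.0006], [-0.013, 0.0116]] [[366.56969436  50.07705651]]
```

The closer measurement gives a gap of about 25.4 mm, which confirms two packers (g≈7). I'll lower the narrow one with about 2 mm clearance from the block.

```bash
python3 -m crank '[{"dx":0.0018,"dy":0.0008,"dz":0,"rx":-0.002,"ry":0.0016,"rz":0},{"dx":0,"dy":0,"dz":0.01,"rx":0,"ry":0,"rz":0},{"dx":0,"dy":0,"dz":0.01,"rx":0,"ry":0,"rz":0},{"dx":0,"dy":0,"dz":0.01,"rx":0,"ry":0,"rz":0},{"dx":0,"dy":0,"dz":0.01,"rx":0,"ry":0,"rz":0},{"dx":0,"dy":0,"dz":0.004,"rx":0,"ry":0,"rz":0},{"dx":0,"dy":0,"dz":0,"rx":0,"ry":0,"rz":0},{"dx":0,"dy":0,"dz":0,"rx":0,"ry":0,"rz":0}]' 0 && python3 - <<'E'
from h import *
s=arm.read_state();print(go(s,[.4934,-.2366,.0572],np.pi+.178),s['contact_force'],s['ft_torque'])
E
```

```text
clock: 9.45
tool_pos: [0.4926, -0.2367, 0.0577]
tool_rot: [3.141, -0.001, -2.964]
contact_force: [0.4, -0.1, -2.2]
gripper_width: 0.338
(array([-0.0008, -0.0001,  0.0005]), array([ 0.0009, -0.0009, -0.0004])) [ 0.44562873 -0.14558194 -2.17579192] [-0.02228534  0.00300921  0.03676478]
```

```bash
python3 -m crank '[{"dx":-0.0005,"dy":0,"dz":0.0008,"rx":0.001,"ry":-0.001,"rz":0},{"dx":0,"dy":0,"dz":0,"rx":0,"ry":0,"rz":0},{"dx":0,"dy":0,"dz":0.0003,"rx":0,"ry":0,"rz":0},{"dx":0,"dy":0,"dz":0,"rx":0,"ry":0,"rz":0},{"dx":0,"dy":0,"dz":0,"rx":0,"ry":0,"rz":0},{"dx":0,"dy":0,"dz":0,"rx":0,"ry":0,"rz":0},{"dx":0,"dy":0,"dz":0,"rx":0,"ry":0,"rz":0},{"dx":0,"dy":0,"dz":0,"rx":0,"ry":0,"rz":0}]' 0
```

```text
clock: 10.45
tool_pos: [0.4935, -0.2368, 0.0572]
tool_rot: [-3.141, 0.001, -2.964]
contact_force: [0.4, 0.3, -0.7]
gripper_width: 0.34
```

Force eased from −2.2 to −0.7 N, so the packer is on the floor. I'll open and lift.

```bash
python3 -m crank '[{"dx":0,"dy":0,"dz":0,"rx":0,"ry":0,"rz":0},{"dx":0,"dy":0,"dz":0,"rx":0,"ry":0,"rz":0},{"dx":0,"dy":0,"dz":0,"rx":0,"ry":0,"rz":0},{"dx":0,"dy":0,"dz":0,"rx":0,"ry":0,"rz":0},{"dx":0,"dy":0,"dz":0,"rx":0,"ry":0,"rz":0},{"dx":0,"dy":0,"dz":-0.03,"rx":0,"ry":0,"rz":0},{"dx":0,"dy":0,"dz":-0.05,"rx":0,"ry":0,"rz":0},{"dx":0,"dy":0,"dz":-0.03,"rx":0,"ry":0,"rz":0}]' 100
python3 - <<'E'
from h import *
s=arm.read_state(); print(s['tool_pos'])
d=snap('wrist','w5')
im=cv2.imread('pics/w5.png');  a=cv2.resize(im[130:330,130:390],None,fx=3,fy=3,interpolation=cv2.INTER_CUBIC)
cv2.imwrite('pics/w5b.png',a)
print(go(s,[.5462,.2432,.24],np.pi-.214))
E
```

```text
clock: 11.45
tool_pos: [0.4922, -0.236, 0.1683]
tool_rot: [3.14, -0.002, -2.964]
contact_force: [0.1, 0.2, -0.8]
gripper_width: 0.998
[ 0.49223133 -0.23602411  0.16833577]
(array([-0.1376,  0.4623, -0.0711]), array([ 0.0015, -0.0022,  0.3915]))
```

View pics/w5b.png

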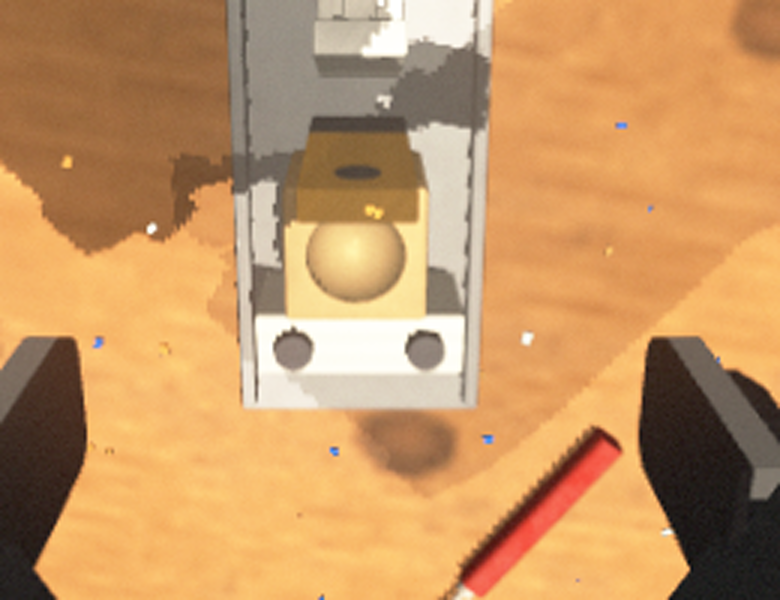

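The narrow packer stands upright against the block, and nothing else moved. I'll measure it and head for the wide one.

```bash
python3 - <<'E'
from h import *
d=load('w5'); s=d['state']; b=lambda x,y:(130+x/3,130+y/3)
X=np.array([np.cos(.178),np.sin(.178),0]);Y=np.array([-X[1],X[0],0]); o=np.array([.4769,-.2401,0])
f=lambda P:[((P-o)@X).round(4).tolist(),((P-o)@Y).round(4).tolist()]
print('top near',f(onz(d,[b(299,188),b(421,188)],.088)),'top far',f(onz(d,[b(289,222),b(420,222)],.088)))
print('foot near',f(onz(d,[b(311,117),b(405,117)],.008)),'jawfoot',f(onz(d,[b(316,76),b(400,76)],.008)))
print('block back',f(onz(d,[b(287,316),b(426,316)],.05)))
E
python3 -m crank '[{"dx":0,"dy":0,"dz":-0.06,"rx":0,"ry":0,"rz":0},{"dx":-0.005,"dy":0.05,"dz":-0.01,"rx":0,"ry":0,"rz":0.05},{"dx":-0.005,"dy":0.059,"dz":-0.005,"rx":0,"ry":0,"rz":0.05},{"dx":-0.005,"dy":0.06,"dz":0,"rx":0,"ry":0,"rz":0.05},{"dx":-0.005,"dy":0.06,"dz":0,"rx":0,"ry":0,"rz":0.05},{"dx":-0.005,"dy":0.06,"dz":0,"rx":0,"ry":0,"rz":0.05},{"dx":-0.005,"dy":0.06,"dz":0,"rx":0,"ry":0,"rz":0.05},{"dx":-0.005,"dy":0.06,"dz":0,"rx":0,"ry":0,"rz":0.05}]' 100
python3 - <<'E'
from h import *
s=arm.read_state(); print(go(s,[.5462,.2432,.11],np.pi-.214))
E
```

```text
top near [[0.0128, 0.0128], [-0.0143, 0.0154]] top far [[0.0216, 0.0216], [-0.017, 0.0153]]
foot near [[0.0138, 0.0137], [-0.0153, 0.0151]] jawfoot [[0.0003, 0.0003], [-0.0136, 0.0133]]
block back [[0.0647, 0.0647], [-0.0212, 0.0202]]
clock: 12.5
tool_pos: [0.5214, 0.1795, 0.2462]
tool_rot: [-3.141, 0.005, 2.951]
contact_force: [2.2, -1.4, 0.1]
gripper_width: 1.001
(array([-0.0115,  0.0673,  0.1363]), array([-0.0002,  0.0052,  0.0234]))
```

```bash
python3 -m crank '[{"dx":-0.006,"dy":0.04,"dz":0.01,"rx":0,"ry":0.005,"rz":0.023},{"dx":0,"dy":0.01,"dz":0.03,"rx":0,"ry":0,"rz":0},{"dx":0,"dy":0,"dz":0.04,"rx":0,"ry":0,"rz":0},{"dx":0,"dy":0,"dz":0.04,"rx":0,"ry":0,"rz":0},{"dx":0,"dy":0,"dz":0.005,"rx":0,"ry":0,"rz":0},{"dx":0,"dy":0,"dz":0,"rx":0,"ry":0,"rz":0},{"dx":0,"dy":0,"dz":0,"rx":0,"ry":0,"rz":0},{"dx":0,"dy":0,"dz":0,"rx":0,"ry":0,"rz":0}]' 100
python3 - <<'E'
from h import *
s=arm.read_state(); print(go(s,[.5462,.2432,.0555],np.pi-.214))
E
```

```text
clock: 13.5
tool_pos: [0.5392, 0.2345, 0.1203]
tool_rot: [3.139, 0.004, 2.933]
contact_force: [0.3, 0.5, 0.6]
gripper_width: 1.001
(array([-0.0048,  0.0098,  0.0648]), array([0.0025, 0.0044, 0.005 ]))
```

```bash
python3 -m crank '[{"dx":-0.0045,"dy":0.0095,"dz":0,"rx":0.0025,"ry":0.0045,"rz":0.005},{"dx":0,"dy":0,"dz":0.016,"rx":0,"ry":0,"rz":0},{"dx":0,"dy":0,"dz":0.016,"rx":0,"ry":0,"rz":0},{"dx":0,"dy":0,"dz":0.016,"rx":0,"ry":0,"rz":0},{"dx":0,"dy":0,"dz":0.012,"rx":0,"ry":0,"rz":0},{"dx":0,"dy":0,"dz":0,"rx":0,"ry":0,"rz":0},{"dx":0,"dy":0,"dz":0,"rx":0,"ry":0,"rz":0},{"dx":0,"dy":0,"dz":0,"rx":0,"ry":0,"rz":0}]' 100
python3 - <<'E'
from h import *
s=arm.read_state(); print(go(s,[.5462,.2432,.0555],np.pi-.214))
E
```

```text
clock: 14.5
tool_pos: [0.5465, 0.244, 0.0567]
tool_rot: [3.141, 0.0, 2.927]
contact_force: [0.2, 0.3, -0.8]
gripper_width: 0.996
(array([ 0.0002, -0.0008,  0.0012]), array([ 0.0002,  0.0003, -0.0001]))
```

```bash
python3 -m crank '[{"dx":0,"dy":-0.0008,"dz":0.001,"rx":0,"ry":0,"rz":0},{"dx":0,"dy":0,"dz":0,"rx":0,"ry":0,"rz":0},{"dx":0,"dy":0,"dz":0,"rx":0,"ry":0,"rz":0},{"dx":0,"dy":0,"dz":0,"rx":0,"ry":0,"rz":0},{"dx":0,"dy":0,"dz":0,"rx":0,"ry":0,"rz":0},{"dx":0,"dy":0,"dz":0,"rx":0,"ry":0,"rz":0},{"dx":0,"dy":0,"dz":0,"rx":0,"ry":0,"rz":0},{"dx":0,"dy":0,"dz":0,"rx":0,"ry":0,"rz":0}]' 0
python3 - <<'E'
from h import *
s=arm.read_state(); print(s['tool_pos'],go(s,[.5462,.2432,.0555],np.pi-.214))
E
```

```text
clock: 15.5
tool_pos: [0.5469, 0.2432, 0.0567]
tool_rot: [3.141, 0.002, 2.927]
contact_force: [0.5, 0.1, 0.0]
gripper_width: 0.451
[0.54694741 0.24319641 0.05669395] (array([ 0.0007, -0.0002,  0.0012]), array([ 0.0008,  0.002 , -0.0002]))
```

```bash
python3 -m crank '[{"dx":0,"dy":0,"dz":-0.03,"rx":0,"ry":0,"rz":0},{"dx":0,"dy":0,"dz":-0.05,"rx":0,"ry":0,"rz":0},{"dx":0,"dy":0,"dz":-0.06,"rx":0,"ry":0,"rz":0},{"dx":0,"dy":0,"dz":-0.05,"rx":0,"ry":0,"rz":0},{"dx":0,"dy":-0.03,"dz":-0.01,"rx":0,"ry":0,"rz":0},{"dx":-0.002,"dy":-0.05,"dz":0,"rx":0,"ry":0,"rz":-0.03},{"dx":-0.002,"dy":-0.055,"dz":0,"rx":0,"ry":0,"rz":-0.05},{"dx":-0.002,"dy":-0.055,"dz":0,"rx":0,"ry":0,"rz":-0.05}]' 0
python3 -m crank '[{"dx":0,"dy":-0.055,"dz":0,"rx":0,"ry":0,"rz":-0.05},{"dx":0,"dy":-0.055,"dz":0,"rx":0,"ry":0,"rz":-0.05},{"dx":0,"dy":-0.055,"dz":0,"rx":0,"ry":0,"rz":-0.05},{"dx":0.002,"dy":-0.05,"dz":0,"rx":0,"ry":0,"rz":-0.05},{"dx":0.002,"dy":-0.03,"dz":0,"rx":0,"ry":0,"rz":-0.05},{"dx":0,"dy":0,"dz":0,"rx":0,"ry":0,"rz":0},{"dx":0,"dy":0,"dz":0,"rx":0,"ry":0,"rz":0},{"dx":0,"dy":0,"dz":0,"rx":0,"ry":0,"rz":0}]' 0
python3 - <<'E'
from h import *
s=arm.read_state(); print(go(s,[.485,-.2384,.155],np.pi+.178))
E
```

```text
clock: 16.5
tool_pos: [0.5171, 0.0532, 0.262]
tool_rot: [-3.142, 0.001, 3.067]
contact_force: [0.6, 0.1, -1.6]
gripper_width: 0.451
clock: 17.5
tool_pos: [0.5147, -0.2014, 0.2616]
tool_rot: [3.141, 0.001, -2.962]
contact_force: [-0.3, 0.1, -1.9]
gripper_width: 0.453
(array([ 0.036 , -0.0311,  0.1065]), array([0.0004, 0.0009, 0.0016]))
```

```bash
python3 -m crank '[{"dx":0.018,"dy":-0.0155,"dz":0.02,"rx":0,"ry":0.001,"rz":0.001},{"dx":0.018,"dy":-0.0155,"dz":0.025,"rx":0,"ry":0,"rz":0},{"dx":0,"dy":0,"dz":0.03,"rx":0,"ry":0,"rz":0},{"dx":0,"dy":0,"dz":0.02,"rx":0,"ry":0,"rz":0},{"dx":0,"dy":0,"dz":0,"rx":0,"ry":0,"rz":0},{"dx":0,"dy":0,"dz":0,"rx":0,"ry":0,"rz":0},{"dx":0,"dy":0,"dz":0,"rx":0,"ry":0,"rz":0},{"dx":0,"dy":0,"dz":0,"rx":0,"ry":0,"rz":0}]' 0
python3 - <<'E'
from h import *
s=arm.read_state(); print(go(s,[.485,-.2384,.15],np.pi+.178))
E
```

```text
clock: 18.5
tool_pos: [0.4861, -0.2344, 0.1676]
tool_rot: [-3.139, 0.004, -2.957]
contact_force: [0.0, 0.9, -1.7]
gripper_width: 0.456
(array([ 0.0019, -0.0037,  0.0176]), array([-0.0028,  0.004 ,  0.0068]))
```

```bash
python3 -m crank '[{"dx":0.0019,"dy":-0.0037,"dz":0.006,"rx":-0.0028,"ry":0.004,"rz":0.0068},{"dx":0,"dy":0,"dz":0.008,"rx":0,"ry":0,"rz":0},{"dx":0,"dy":0,"dz":0.003,"rx":0,"ry":0,"rz":0},{"dx":0,"dy":0,"dz":0,"rx":0,"ry":0,"rz":0},{"dx":0,"dy":0,"dz":0,"rx":0,"ry":0,"rz":0},{"dx":0,"dy":0,"dz":0,"rx":0,"ry":0,"rz":0},{"dx":0,"dy":0,"dz":0,"rx":0,"ry":0,"rz":0},{"dx":0,"dy":0,"dz":0,"rx":0,"ry":0,"rz":0}]' 0
python3 - <<'E'
from h import *
d=snap('wrist','w6'); s=d['state'];print(go(s,[.485,-.2384,.0587],np.pi+.178))
im=cv2.imread('pics/w6.png'); a=cv2.resize(im[130:330,130:390],None,fx=3,fy=3,interpolation=cv2.INTER_CUBIC)
cv2.imwrite('pics/w6b.png',a)
E
```

```text
clock: 19.5
tool_pos: [0.485, -0.2388, 0.1498]
tool_rot: [-3.141, 0.0, -2.964]
contact_force: [0.6, 0.2, -1.6]
gripper_width: 0.455
(array([-0.0001,  0.0004,  0.0911]), array([-0.0002,  0.0002, -0.0007]))
```

View pics/w6b.png

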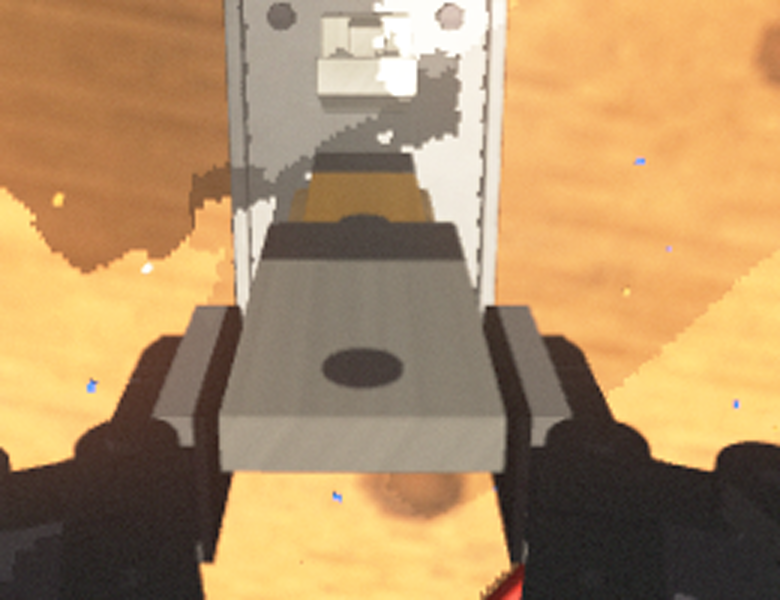

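The wide packer is held straight above the standing narrow one. Its foot's near edge is at y≈222 in the picture, the narrow's foot at y≈153 and the jaw foot at y≈110.

```bash
python3 - <<'E'
from h import *
d=load('w6'); s=d['state']; b=lambda x,y:(130+x/3,130+y/3)
X=np.array([np.cos(.178),np.sin(.178),0]);Y=np.array([-X[1],X[0],0]); o=np.array([.4769,-.2401,0])
f=lambda P:[((P-o)@X).round(4).tolist(),((P-o)@Y).round(4).tolist()]
z=s['tool_pos'][2]
print('wide foot near',f(onz(d,[b(275,222),b(461,222)],z-.0507)),'top near',f(onz(d,[b(220,416),b(505,416)],z+.0293)),'top far',f(onz(d,[b(220,470),b(505,470)],z+.0293)))
print('narrow foot near',f(onz(d,[b(318,153),b(412,153)],.008)),'jawfoot',f(onz(d,[b(322,110),b(412,110)],.008)))
E
```

```text
wide foot near [[0.0037, 0.0036], [-0.0192, 0.0206]] top near [[0.0031, 0.003], [-0.0198, 0.0187]] top far [[0.0116, 0.0115], [-0.0202, 0.0191]]
narrow foot near [[0.0135, 0.0135], [-0.0142, 0.0148]] jawfoot [[-0.0001, -0.0001], [-0.0128, 0.0146]]
```

```bash
python3 -m crank '[{"dx":0.0008,"dy":0.0004,"dz":0,"rx":0,"ry":0,"rz":0},{"dx":0,"dy":0,"dz":0.008,"rx":0,"ry":0,"rz":0},{"dx":0,"dy":0,"dz":0.01,"rx":0,"ry":0,"rz":0},{"dx":0,"dy":0,"dz":0.01,"rx":0,"ry":0,"rz":0},{"dx":0,"dy":0,"dz":0.01,"rx":0,"ry":0,"rz":0},{"dx":0,"dy":0,"dz":0.008,"rx":0,"ry":0,"rz":0},{"dx":0,"dy":0,"dz":0,"rx":0,"ry":0,"rz":0},{"dx":0,"dy":0,"dz":0,"rx":0,"ry":0,"rz":0}]' 0
python3 - <<'E'
from h import *
s=arm.read_state(); print(go(s,[.4842,-.2385,.0587],np.pi+.178))
E
```

```text
clock: 20.55
tool_pos: [0.4837, -0.2383, 0.0998]
tool_rot: [3.141, -0.001, -2.964]
contact_force: [-0.7, -0.3, -0.6]
gripper_width: 0.454
(array([-0.0005, -0.0003,  0.0411]), array([ 0.0007, -0.0008, -0.0007]))
```

```bash
python3 -m crank '[{"dx":-0.0005,"dy":-0.0003,"dz":0.004,"rx":0.0007,"ry":-0.0008,"rz":0},{"dx":0,"dy":0,"dz":0.008,"rx":0,"ry":0,"rz":0},{"dx":0,"dy":0,"dz":0.008,"rx":0,"ry":0,"rz":0},{"dx":0,"dy":0,"dz":0.008,"rx":0,"ry":0,"rz":0},{"dx":0,"dy":0,"dz":0.007,"rx":0,"ry":0,"rz":0},{"dx":0,"dy":0,"dz":0.003,"rx":0,"ry":0,"rz":0},{"dx":0,"dy":0,"dz":0,"rx":0,"ry":0,"rz":0},{"dx":0,"dy":0,"dz":0,"rx":0,"ry":0,"rz":0}]' 0
python3 - <<'E'
from h import *
s=arm.read_state(); print(go(s,[.4842,-.2385,.0587],np.pi+.178),s['contact_force'],s['ft_torque'])
E
```

```text
clock: 21.55
tool_pos: [0.4845, -0.2387, 0.0594]
tool_rot: [-3.141, 0.0, -2.964]
contact_force: [-0.1, 0.2, -2.5]
gripper_width: 0.454
(array([0.0003, 0.0002, 0.0007]), array([-0.0004,  0.0005, -0.0006])) [-0.05927096  0.20193719 -2.45776584] [-0.01522675 -0.02979256 -0.03966372]
```

```bash
python3 -m crank '[{"dx":0.0003,"dy":0.0002,"dz":0.0008,"rx":0,"ry":0.0005,"rz":0},{"dx":0,"dy":0,"dz":0,"rx":0,"ry":0,"rz":0},{"dx":0,"dy":0,"dz":0.0004,"rx":0,"ry":0,"rz":0},{"dx":0,"dy":0,"dz":0,"rx":0,"ry":0,"rz":0},{"dx":0,"dy":0,"dz":0,"rx":0,"ry":0,"rz":0},{"dx":0,"dy":0,"dz":0,"rx":0,"ry":0,"rz":0},{"dx":0,"dy":0,"dz":0,"rx":0,"ry":0,"rz":0},{"dx":0,"dy":0,"dz":0,"rx":0,"ry":0,"rz":0}]' 0
```

```text
clock: 22.55
tool_pos: [0.4845, -0.2387, 0.0587]
tool_rot: [-3.14, 0.001, -2.964]
contact_force: [-0.6, -0.5, -0.2]
gripper_width: 0.451
```

On the floor, since the weight is gone. I'll release, lift and look.

```bash
python3 -m crank '[{"dx":0,"dy":0,"dz":0,"rx":0,"ry":0,"rz":0},{"dx":0,"dy":0,"dz":0,"rx":0,"ry":0,"rz":0},{"dx":0,"dy":0,"dz":0,"rx":0,"ry":0,"rz":0},{"dx":0,"dy":0,"dz":0,"rx":0,"ry":0,"rz":0},{"dx":0,"dy":0,"dz":0,"rx":0,"ry":0,"rz":0},{"dx":0,"dy":0,"dz":-0.03,"rx":0,"ry":0,"rz":0},{"dx":0,"dy":0,"dz":-0.05,"rx":0,"ry":0,"rz":0},{"dx":0,"dy":0,"dz":-0.03,"rx":0,"ry":0,"rz":0}]' 100
python3 - <<'E'
from h import *
d=snap('wrist','w7')
im=cv2.imread('pics/w7.png');  a=cv2.resize(im[130:330,130:390],None,fx=3,fy=3,interpolation=cv2.INTER_CUBIC)
cv2.imwrite('pics/w7b.png',a)
E
```

```text
clock: 23.55
tool_pos: [0.4833, -0.2379, 0.1699]
tool_rot: [3.14, -0.002, -2.964]
contact_force: [0.2, -1.0, -0.1]
gripper_width: 0.999
```

View pics/w7b.png

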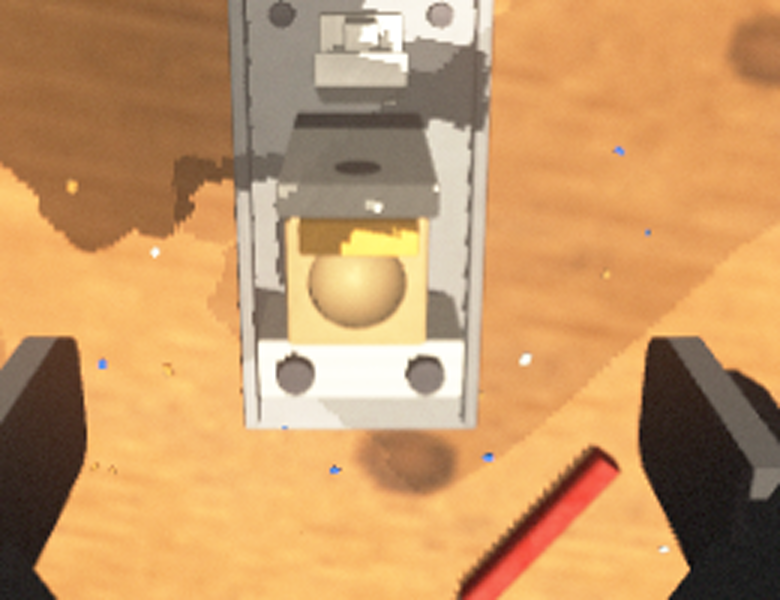

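Both packers stand upright side by side in the gap, with the free slot to the jaw at y≈85–113 in the picture. Next I'll check the wedge model against the earlier picture.

```bash
python3 - <<'E'
from h import *
d=load('w7'); s=d['state']; b=lambda x,y:(130+x/3,130+y/3)
X=np.array([np.cos(.178),np.sin(.178),0]);Y=np.array([-X[1],X[0],0]); o=np.array([.4769,-.2401,0])
f=lambda P:[((P-o)@X).round(4).tolist(),((P-o)@Y).round(4).tolist()]
print('wide foot near',f(onz(d,[b(296,113),b(422,113)],.008)),'top near',f(onz(d,[b(278,184),b(437,187)],.088)),'top far',f(onz(d,[b(278,216),b(437,217)],.088)),'jawfoot',f(onz(d,[b(322,98),b(405,98)],.008)))
print('jawtop',f(onz(d,[b(315,53),b(408,53)],.05)))
d=load('w2'); y=-.214; X=np.array([np.cos(y),np.sin(y),0]);Y=np.array([-X[1],X[0],0]); c=np.array([.4883,.2577,0])
to=lambda p:((p-[225,15])*3.2+[480,0]).round(0).tolist()
for n,x,z in(('grip-',-.007,.126),('grip+',.007,.126),('bulge',-.0237,.056),('foot+',.007,.006),('foot+rack',.007,.026)): print(n,to(proj(d,[c+X*x+Y*q+[0,0,z] for q in(-.025,.025)])))
W=onz(d,[(225+(540-480)/3.2,15+5/3.2),(225+(762-480)/3.2,15+18/3.2)],.056); print('bulge edge rel c',(W-c)@X,(W-c)@Y)
# rack centre from packers: +55, +5
print('expected wedge from packers',np.array([.5963,.2396])-X[:2]*.11, np.array([.5462,.2432])-X[:2]*.06)
E
```

```text
wide foot near [[0.0036, 0.0036], [-0.0206, 0.0204]] top near [[0.0031, 0.0039], [-0.0199, 0.0191]] top far [[0.0114, 0.0117], [-0.0201, 0.0193]] jawfoot [[-0.0014, -0.0014], [-0.0121, 0.0148]]
jawtop [[-0.023, -0.023], [-0.0122, 0.0135]]
grip- [[537.0, 43.0], [761.0, 56.0]]
grip+ [[535.0, 109.0], [756.0, 122.0]]
bulge [[546.0, 29.0], [721.0, 39.0]]
foot+ [[544.0, 156.0], [692.0, 164.0]]
foot+rack [[543.0, 151.0], [699.0, 159.0]]
bulge edge rel c [-0.03014158 -0.03017183] [-0.02694565  0.03642835]
expected wedge from packers [0.48880918 0.26296074] [0.48756864 0.25594222]
```

```bash
python3 -m crank '[{"dx":0,"dy":0,"dz":-0.06,"rx":0,"ry":0,"rz":0},{"dx":0,"dy":0.05,"dz":-0.01,"rx":0,"ry":0,"rz":0.05},{"dx":0,"dy":0.06,"dz":0,"rx":0,"ry":0,"rz":0.05},{"dx":0,"dy":0.06,"dz":0,"rx":0,"ry":0,"rz":0.05},{"dx":0,"dy":0.06,"dz":0,"rx":0,"ry":0,"rz":0.05},{"dx":0,"dy":0.06,"dz":0,"rx":0,"ry":0,"rz":0.05},{"dx":0,"dy":0.06,"dz":0,"rx":0,"ry":0,"rz":0.05},{"dx":0,"dy":0.06,"dz":0,"rx":0,"ry":0,"rz":0.05}]' 100
python3 - <<'E'
from h import *
s=arm.read_state(); print(go(s,[.4883,.2577,.16],np.pi-.214))
E
```

```text
clock: 24.6
tool_pos: [0.4769, 0.1776, 0.2423]
tool_rot: [-3.141, 0.005, 2.951]
contact_force: [1.6, -1.0, 0.6]
gripper_width: 0.999
(array([0.0045, 0.0809, 0.0823]), array([-0.0005,  0.0054,  0.023 ]))
```

```bash
python3 -m crank '[{"dx":0.002,"dy":0.045,"dz":0,"rx":0,"ry":0.005,"rz":0.023},{"dx":0.002,"dy":0.025,"dz":0.02,"rx":0,"ry":0,"rz":0},{"dx":0,"dy":0,"dz":0.03,"rx":0,"ry":0,"rz":0},{"dx":0,"dy":0,"dz":0.02,"rx":0,"ry":0,"rz":0},{"dx":0,"dy":0,"dz":0,"rx":0,"ry":0,"rz":0},{"dx":0,"dy":0,"dz":0,"rx":0,"ry":0,"rz":0},{"dx":0,"dy":0,"dz":0,"rx":0,"ry":0,"rz":0},{"dx":0,"dy":0,"dz":0,"rx":0,"ry":0,"rz":0}]' 100
python3 - <<'E'
from h import *
s=arm.read_state(); print(go(s,[.4883,.2577,.078],np.pi-.214))
E
```

```text
clock: 25.6
tool_pos: [0.4873, 0.2542, 0.1712]
tool_rot: [3.14, 0.002, 2.932]
contact_force: [-0.5, 0.1, -0.5]
gripper_width: 1.003
(array([-0.0001,  0.0035,  0.0932]), array([0.0012, 0.0024, 0.0045]))
```

```bash
python3 -m crank '[{"dx":0,"dy":0.0035,"dz":0.005,"rx":0.001,"ry":0.0025,"rz":0.0045},{"dx":0,"dy":0,"dz":0.02,"rx":0,"ry":0,"rz":0},{"dx":0,"dy":0,"dz":0.02,"rx":0,"ry":0,"rz":0},{"dx":0,"dy":0,"dz":0.02,"rx":0,"ry":0,"rz":0},{"dx":0,"dy":0,"dz":0.02,"rx":0,"ry":0,"rz":0},{"dx":0,"dy":0,"dz":0.004,"rx":0,"ry":0,"rz":0},{"dx":0,"dy":0,"dz":0,"rx":0,"ry":0,"rz":0},{"dx":0,"dy":0,"dz":0,"rx":0,"ry":0,"rz":0}]' 100
python3 - <<'E'
from h import *
s=arm.read_state(); print(go(s,[.4883,.2577,.078],np.pi-.214),s['contact_force'])
E
```

```text
clock: 26.6
tool_pos: [0.4895, 0.2591, 0.0807]
tool_rot: [3.14, 0.002, 2.926]
contact_force: [-0.2, 0.1, 0.2]
gripper_width: 1.0
(array([ 0.0009, -0.0017,  0.0027]), array([ 0.0019,  0.0021, -0.0015])) [-0.2295522   0.09973246  0.22566683]
```

```bash
python3 -m crank '[{"dx":0.001,"dy":-0.0017,"dz":0.0025,"rx":0.002,"ry":0.002,"rz":-0.0015},{"dx":0,"dy":0,"dz":0,"rx":0,"ry":0,"rz":0},{"dx":0,"dy":0,"dz":0,"rx":0,"ry":0,"rz":0},{"dx":0,"dy":0,"dz":0,"rx":0,"ry":0,"rz":0},{"dx":0,"dy":0,"dz":0,"rx":0,"ry":0,"rz":0},{"dx":0,"dy":0,"dz":0,"rx":0,"ry":0,"rz":0},{"dx":0,"dy":0,"dz":0,"rx":0,"ry":0,"rz":0},{"dx":0,"dy":0,"dz":0,"rx":0,"ry":0,"rz":0}]' 0
python3 - <<'E'
from h import *
s=arm.read_state(); print(s['tool_pos'],go(s,[.4883,.2577,.078],np.pi-.214),s['contact_force'])
E
```

```text
clock: 27.6
tool_pos: [0.4887, 0.2578, 0.0792]
tool_rot: [3.141, 0.002, 2.928]
contact_force: [0.3, -0.3, -0.4]
gripper_width: 0.578
[0.48872987 0.25780821 0.07920009] (array([ 0.0004, -0.0002,  0.0012]), array([ 0.0008,  0.0016, -0.    ])) [ 0.31497483 -0.32079484 -0.35937767]
```

```bash
python3 -m crank '[{"dx":0,"dy":0,"dz":-0.03,"rx":0,"ry":0,"rz":0},{"dx":0,"dy":0,"dz":-0.05,"rx":0,"ry":0,"rz":0},{"dx":0,"dy":0,"dz":-0.055,"rx":0,"ry":0,"rz":0},{"dx":0,"dy":0,"dz":-0.05,"rx":0,"ry":0,"rz":0},{"dx":0,"dy":-0.03,"dz":-0.01,"rx":0,"ry":0,"rz":0},{"dx":0,"dy":-0.05,"dz":0,"rx":0,"ry":0,"rz":-0.03},{"dx":0,"dy":-0.055,"dz":0,"rx":0,"ry":0,"rz":-0.05},{"dx":0,"dy":-0.055,"dz":0,"rx":0,"ry":0,"rz":-0.05}]' 0
python3 -m crank '[{"dx":0,"dy":-0.055,"dz":0,"rx":0,"ry":0,"rz":-0.05},{"dx":0,"dy":-0.055,"dz":0,"rx":0,"ry":0,"rz":-0.05},{"dx":0,"dy":-0.055,"dz":0,"rx":0,"ry":0,"rz":-0.05},{"dx":0,"dy":-0.055,"dz":0,"rx":0,"ry":0,"rz":-0.05},{"dx":0,"dy":-0.04,"dz":0,"rx":0,"ry":0,"rz":-0.05},{"dx":0,"dy":0,"dz":0,"rx":0,"ry":0,"rz":0},{"dx":0,"dy":0,"dz":0,"rx":0,"ry":0,"rz":0},{"dx":0,"dy":0,"dz":0,"rx":0,"ry":0,"rz":0}]' 0
python3 - <<'E'
from h import *
s=arm.read_state(); yaw=.178
X=np.array([np.cos(yaw),np.sin(yaw),0]);o=np.array([.4769,-.2401,0])
t=o+X*(.0012-.0066); print(t,go(s,[t[0],t[1],.18],np.pi+yaw))
E
```

```text
clock: 28.6
tool_pos: [0.4528, 0.0685, 0.2796]
tool_rot: [-3.141, 0.0, 3.067]
contact_force: [1.6, -0.1, -1.9]
gripper_width: 0.577
clock: 29.6
tool_pos: [0.4558, -0.2009, 0.2796]
tool_rot: [-3.141, 0.001, -2.961]
contact_force: [0.1, 0.5, -0.8]
gripper_width: 0.581
[ 0.47158532 -0.24105613  0.        ] (array([-0.0082, -0.0423,  0.0996]), array([-0.0002,  0.0007,  0.0021]))
```

```bash
python3 -m crank '[{"dx":-0.004,"dy":-0.021,"dz":0.01,"rx":0,"ry":0.0007,"rz":0.002},{"dx":-0.004,"dy":-0.021,"dz":0.02,"rx":0,"ry":0,"rz":0},{"dx":0,"dy":0,"dz":0.03,"rx":0,"ry":0,"rz":0},{"dx":0,"dy":0,"dz":0.025,"rx":0,"ry":0,"rz":0},{"dx":0,"dy":0,"dz":0,"rx":0,"ry":0,"rz":0},{"dx":0,"dy":0,"dz":0,"rx":0,"ry":0,"rz":0},{"dx":0,"dy":0,"dz":0,"rx":0,"ry":0,"rz":0},{"dx":0,"dy":0,"dz":0,"rx":0,"ry":0,"rz":0}]' 0
python3 - <<'E'
from h import *
s=arm.read_state(); print(go(s,[.4715,-.2408,.175],np.pi+.178))
E
```

```text
clock: 30.6
tool_pos: [0.4746, -0.2433, 0.1928]
tool_rot: [-3.138, 0.002, -2.96]
contact_force: [0.4, -0.3, -1.2]
gripper_width: 0.576
(array([0.0027, 0.0031, 0.0178]), array([-0.0033,  0.0024,  0.0039]))
```

```bash
python3 -m crank '[{"dx":0.0027,"dy":0.003,"dz":0,"rx":-0.0033,"ry":0.0024,"rz":0.004},{"dx":0,"dy":0,"dz":0.008,"rx":0,"ry":0,"rz":0},{"dx":0,"dy":0,"dz":0.006,"rx":0,"ry":0,"rz":0},{"dx":0,"dy":0,"dz":0,"rx":0,"ry":0,"rz":0},{"dx":0,"dy":0,"dz":0,"rx":0,"ry":0,"rz":0},{"dx":0,"dy":0,"dz":0,"rx":0,"ry":0,"rz":0},{"dx":0,"dy":0,"dz":0,"rx":0,"ry":0,"rz":0},{"dx":0,"dy":0,"dz":0,"rx":0,"ry":0,"rz":0}]' 0
python3 - <<'E'
from h import *
d=snap('wrist','w8');s=d['state']; print(go(s,[.4715,-.2408,.175],np.pi+.178))
im=cv2.imread('pics/w8.png');  a=cv2.resize(im[100:340,110:410],None,fx=2.5,fy=2.5,interpolation=cv2.INTER_CUBIC)
cv2.imwrite('pics/w8b.png',a)
E
```

```text
clock: 31.6
tool_pos: [0.4714, -0.2408, 0.1784]
tool_rot: [-3.141, 0.001, -2.964]
contact_force: [0.7, 0.1, -1.1]
gripper_width: 0.578
(array([-0.0001, -0.0001,  0.0034]), array([-0.0005,  0.0005, -0.0003]))
```

View pics/w8b.png

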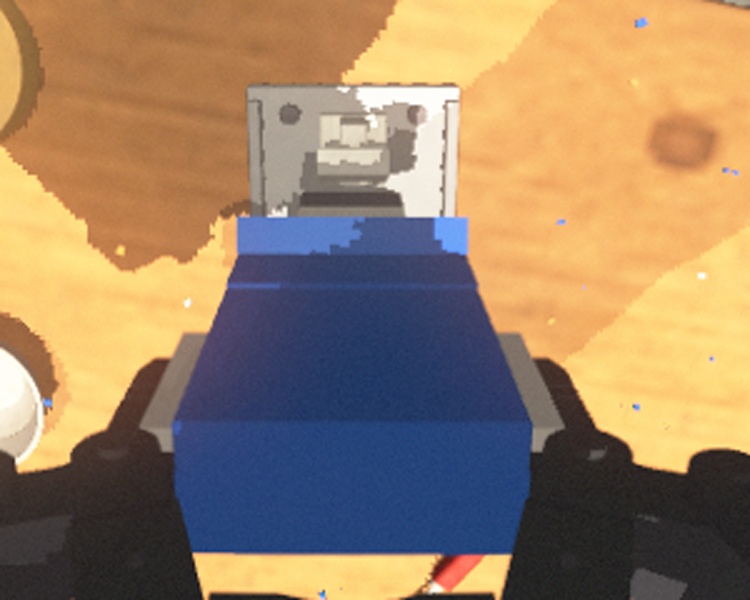

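The wedge is held straight. Its top face lies between y=422 and 552 in the picture and its shoulder edge is at y=218; the jaw and the wide packer's foot are visible in front. I'll check its x position numerically.

```bash
python3 - <<'E'
from h import *
d=load('w8'); s=d['state']; b=lambda x,y:(110+x/2.5,100+y/2.5)
X=np.array([np.cos(.178),np.sin(.178),0]);Y=np.array([-X[1],X[0],0]); o=np.array([.4769,-.2401,0])
f=lambda P:[((P-o)@X).round(4).tolist(),((P-o)@Y).round(4).tolist()]
z=s['tool_pos'][2]; u=z-.0732
print('top near',f(onz(d,[b(175,422),b(531,422)],u+.12)),'top far',f(onz(d,[b(190,552),b(513,552)],u+.12)))
for h in(.045,.05,.055,.06): print('shoulder',h,f(onz(d,[b(238,218),b(468,218)],u+h)))
for h in(.05,.06): print('shoulder inner',h,f(onz(d,[b(236,254),b(470,254)],u+h)))
print('line285',f(onz(d,[b(228,286),b(476,286)],u+.06)))
print('wide foot',f(onz(d,[b(303,193),b(402,193)],.008)),'jawfoot',f(onz(d,[b(322,180),b(388,180)],.008)))
print('tcp',f(s['tool_pos'][None]))
E
```

```text
top near [[-0.021, -0.0211], [-0.0244, 0.0245]] top far [[0.0009, 0.0008], [-0.0238, 0.0236]]
shoulder 0.045 [[-0.0279, -0.028], [-0.0256, 0.0259]]
shoulder 0.05 [[-0.0294, -0.0295], [-0.0248, 0.0251]]
shoulder 0.055 [[-0.0309, -0.031], [-0.0241, 0.0243]]
shoulder 0.06 [[-0.0324, -0.0325], [-0.0233, 0.0236]]
shoulder inner 0.05 [[-0.0212, -0.0212], [-0.0256, 0.0259]]
shoulder inner 0.06 [[-0.0246, -0.0247], [-0.0241, 0.0243]]
line285 [[-0.0175, -0.0176], [-0.026, 0.0259]]
wide foot [[0.0037, 0.0037], [-0.0199, 0.0202]] jawfoot [[-0.0017, -0.0017], [-0.0121, 0.0145]]
tcp [[-0.0055], [0.0003]]
```

```bash
python3 -m crank '[{"dx":0,"dy":0,"dz":0.008,"rx":0,"ry":0,"rz":0},{"dx":0,"dy":0,"dz":0.01,"rx":0,"ry":0,"rz":0},{"dx":0,"dy":0,"dz":0.01,"rx":0,"ry":0,"rz":0},{"dx":0,"dy":0,"dz":0.01,"rx":0,"ry":0,"rz":0},{"dx":0,"dy":0,"dz":0.01,"rx":0,"ry":0,"rz":0},{"dx":0,"dy":0,"dz":0.004,"rx":0,"ry":0,"rz":0},{"dx":0,"dy":0,"dz":0,"rx":0,"ry":0,"rz":0},{"dx":0,"dy":0,"dz":0,"rx":0,"ry":0,"rz":0}]' 0
python3 - <<'E'
from h import *
s=arm.read_state(); print(go(s,[.4715,-.2408,.120],np.pi+.178),s['contact_force'])
E
```

```text
clock: 32.65
tool_pos: [0.4713, -0.2406, 0.1222]
tool_rot: [3.141, 0.0, -2.964]
contact_force: [0.3, -0.1, -0.9]
gripper_width: 0.58
(array([-0.0002, -0.0003,  0.0022]), array([ 0.0002,  0.    , -0.0003])) [ 0.26839531 -0.06621808 -0.91483592]
```

```bash
python3 -m crank '[{"dx":-0.0002,"dy":-0.0003,"dz":0.002,"rx":0,"ry":0,"rz":0},{"dx":-0.0008,"dy":0,"dz":0.003,"rx":0,"ry":0,"rz":0},{"dx":-0.0009,"dy":0,"dz":0.003,"rx":0,"ry":0,"rz":0},{"dx":-0.0009,"dy":0,"dz":0.003,"rx":0,"ry":0,"rz":0},{"dx":-0.0009,"dy":0,"dz":0.003,"rx":0,"ry":0,"rz":0},{"dx":0,"dy":0,"dz":0,"rx":0,"ry":0,"rz":0},{"dx":0,"dy":0,"dz":0,"rx":0,"ry":0,"rz":0},{"dx":0,"dy":0,"dz":0,"rx":0,"ry":0,"rz":0}]' 0
python3 - <<'E'
from h import *
s=arm.read_state(); X=np.array([np.cos(.178),np.sin(.178),0]);o=np.array([.4769,-.2401,0])
print('face',(s['tool_pos']-o)@X+.0066,'under',s['tool_pos'][2]-.0812,s['contact_force'],s['ft_torque'],s['tool_rot'])
E
```

```text
clock: 33.65
tool_pos: [0.4759, -0.2406, 0.108]
tool_rot: [-3.14, 0.001, -2.964]
contact_force: [0.9, 0.0, 1.5]
gripper_width: 0.577
face 0.005491892332107004 under 0.026844405181617098 [0.87478965 0.03647385 1.54983533] [ 0.06949912 -0.03585982  0.02449842] [-3.14022542e+00  1.34814369e-03 -2.96374602e+00]
```

```bash
python3 -m crank '[{"dx":-0.0006,"dy":0,"dz":0.0015,"rx":-0.001,"ry":0.001,"rz":0},{"dx":-0.0005,"dy":0,"dz":0.0015,"rx":0,"ry":0,"rz":0},{"dx":-0.0005,"dy":0,"dz":0.0015,"rx":0,"ry":0,"rz":0},{"dx":0,"dy":0,"dz":0,"rx":0,"ry":0,"rz":0},{"dx":0,"dy":0,"dz":0,"rx":0,"ry":0,"rz":0},{"dx":0,"dy":0,"dz":0,"rx":0,"ry":0,"rz":0},{"dx":0,"dy":0,"dz":0,"rx":0,"ry":0,"rz":0},{"dx":0,"dy":0,"dz":0,"rx":0,"ry":0,"rz":0}]' 0
python3 - <<'E'
from h import *
s=arm.read_state(); X=np.array([np.cos(.178),np.sin(.178),0]);o=np.array([.4769,-.2401,0])
print('face',(s['tool_pos']-o)@X+.0066,'under',s['tool_pos'][2]-.0812,s['contact_force'],s['ft_torque'],s['tool_rot'])
E
```

```text
clock: 34.65
tool_pos: [0.4771, -0.241, 0.1051]
tool_rot: [-3.139, -0.0, -2.964]
contact_force: [0.4, 0.6, 0.7]
gripper_width: 0.577
face 0.006603507499658514 under 0.023891904280008924 [0.36861304 0.57588438 0.65159843] [-0.01022422  0.11897747  0.09010227] [-3.13887489e+00 -2.10703932e-04 -2.96407801e+00]
```

```bash
python3 -m crank '[{"dx":-0.0004,"dy":0,"dz":0.0015,"rx":-0.002,"ry":0,"rz":0},{"dx":-0.0004,"dy":0,"dz":0.0015,"rx":0,"ry":0,"rz":0},{"dx":-0.0004,"dy":0,"dz":0.0015,"rx":0,"ry":0,"rz":0},{"dx":-0.0004,"dy":0,"dz":0.0015,"rx":0,"ry":0,"rz":0},{"dx":0,"dy":0,"dz":0,"rx":0,"ry":0,"rz":0},{"dx":0,"dy":0,"dz":0,"rx":0,"ry":0,"rz":0},{"dx":0,"dy":0,"dz":0,"rx":0,"ry":0,"rz":0},{"dx":0,"dy":0,"dz":0,"rx":0,"ry":0,"rz":0}]' 0
python3 - <<'E'
from h import *
s=arm.read_state(); X=np.array([np.cos(.178),np.sin(.178),0]);o=np.array([.4769,-.2401,0])
print('face',(s['tool_pos']-o)@X+.0066,'under',s['tool_pos'][2]-.0812,s['contact_force'],s['ft_torque'],s['tool_rot'])
E
```

```text
clock: 35.65
tool_pos: [0.478, -0.2411, 0.1039]
tool_rot: [-3.137, 0.0, -2.964]
contact_force: [-0.8, 0.5, 4.1]
gripper_width: 0.577
face 0.007506631997192691 under 0.02269949672602259 [-0.83154135  0.53117498  4.14213408] [ 0.09906446  0.45228092 -0.02354734] [-3.13713867e+00  4.89338870e-04 -2.96433277e+00]
```

```bash
python3 -m crank '[{"dx":-0.0003,"dy":0,"dz":0.003,"rx":-0.003,"ry":0,"rz":0},{"dx":0,"dy":0,"dz":0.003,"rx":0,"ry":0,"rz":0},{"dx":0,"dy":0,"dz":0.003,"rx":0,"ry":0,"rz":0},{"dx":0,"dy":0,"dz":0.003,"rx":0,"ry":0,"rz":0},{"dx":0,"dy":0,"dz":0.003,"rx":0,"ry":0,"rz":0},{"dx":0,"dy":0,"dz":0.003,"rx":0,"ry":0,"rz":0},{"dx":0,"dy":0,"dz":0.003,"rx":0,"ry":0,"rz":0},{"dx":0,"dy":0,"dz":0.003,"rx":0,"ry":0,"rz":0}]' 0
python3 - <<'E'
from h import *
s=arm.read_state(); X=np.array([np.cos(.178),np.sin(.178),0]);o=np.array([.4769,-.2401,0])
print('face',(s['tool_pos']-o)@X+.0066,'under',s['tool_pos'][2]-.0812,s['contact_force'],s['ft_torque'],s['tool_rot'])
E
```

```text
clock: 36.65
tool_pos: [0.4794, -0.241, 0.1031]
tool_rot: [-3.126, 0.015, -2.964]
contact_force: [-16.3, 8.3, 56.2]
gripper_width: 0.577
face 0.008890755856601564 under 0.021892549488225083 [-16.33638527   8.29173941  56.1651293 ] [ 3.06244439  4.12505587 -0.10471995] [-3.12644671  0.01537589 -2.96380121]
```

Firmly jammed: 56 N is more than needed. I'll ease off, square up the tool and settle at about 15 N.

```bash
python3 -m crank '[{"dx":0,"dy":0,"dz":0,"rx":0,"ry":0,"rz":0},{"dx":0,"dy":0,"dz":0,"rx":0,"ry":0,"rz":0},{"dx":0,"dy":0,"dz":0,"rx":0,"ry":0,"rz":0},{"dx":0,"dy":0,"dz":0.001,"rx":0,"ry":0,"rz":0},{"dx":0,"dy":0,"dz":0.001,"rx":0,"ry":0,"rz":0},{"dx":0,"dy":0,"dz":0.001,"rx":0,"ry":0,"rz":0},{"dx":0,"dy":0,"dz":0.001,"rx":0,"ry":0,"rz":0},{"dx":0,"dy":0,"dz":0.001,"rx":0,"ry":0,"rz":0}]' 0
python3 - <<'E'
from h import *
s=arm.read_state(); X=np.array([np.cos(.178),np.sin(.178),0]);o=np.array([.4769,-.2401,0])
print('face',(s['tool_pos']-o)@X+.0066,'under',s['tool_pos'][2]-.0812,s['contact_force'],s['ft_torque'],s['tool_rot'],go(s,s['tool_pos'],np.pi+.178))
E
```

```text
clock: 37.65
tool_pos: [0.4791, -0.2408, 0.1033]
tool_rot: [-3.124, 0.017, -2.964]
contact_force: [-7.5, 3.8, 24.8]
gripper_width: 0.577
face 0.00861683179123635 under 0.02210613275036072 [-7.45385969  3.75298514 24.79559174] [ 1.20652098  2.23229243 -0.10703777] [-3.12428417  0.01715595 -2.96400126] (array([0., 0., 0.]), array([-0.0173,  0.0172, -0.0006]))
```

```bash
python3 -m crank '[{"dx":0,"dy":0,"dz":0,"rx":-0.006,"ry":0.006,"rz":0},{"dx":0,"dy":0,"dz":0.0005,"rx":-0.006,"ry":0.006,"rz":0},{"dx":0,"dy":0,"dz":0.0005,"rx":-0.004,"ry":0.004,"rz":0},{"dx":0,"dy":0,"dz":0.0006,"rx":0,"ry":0,"rz":0},{"dx":0,"dy":0,"dz":0.0006,"rx":0,"ry":0,"rz":0},{"dx":0,"dy":0,"dz":0.0006,"rx":0,"ry":0,"rz":0},{"dx":0,"dy":0,"dz":0.0006,"rx":0,"ry":0,"rz":0},{"dx":0,"dy":0,"dz":0.0006,"rx":0,"ry":0,"rz":0}]' 0
python3 - <<'E'
from h import *
s=arm.read_state(); X=np.array([np.cos(.178),np.sin(.178),0]);o=np.array([.4769,-.2401,0])
print('face',(s['tool_pos']-o)@X+.0066,'under',s['tool_pos'][2]-.0812,s['contact_force'],s['ft_torque'],s['tool_rot'],go(s,s['tool_pos'],np.pi+.178))
E
```

```text
clock: 38.65
tool_pos: [0.4794, -0.2415, 0.1033]
tool_rot: [-3.138, 0.001, -2.964]
contact_force: [-7.0, 2.8, 16.1]
gripper_width: 0.578
face 0.008860804379202938 under 0.022058838739673958 [-7.02265572  2.77969732 16.1134805 ] [ 0.43349977  1.28042528 -0.04598538] [-3.13817740e+00  1.30594393e-03 -2.96402204e+00] (array([0., 0., 0.]), array([-0.0034,  0.0013, -0.0004]))
```

16 N down and upright. As a last check without viewing, I'll compare the wedge's position in the gripper with the earlier picture to see whether it slipped, and check that the force holds. I'll also measure bystanders in the top view.

```bash
python3 - <<'E'
from h import *
d=snap('wrist','w9'); t=snap('top','top9'); t2=snap('scene','scene9')
def prof(n):
    im=load(n)['image'].astype(int); m=(im[...,2]>im[...,0]*1.8)&(im[...,2]>60)
    return {c:(np.where(m[:,c])[0].min(),np.where(m[:,c])[0].max()) for c in(215,250,285)}, {r:(np.where(m[r])[0].min(),np.where(m[r])[0].max()) for r in(230,260,300)}
print(prof('w8'));print(prof('w9'))
a=load('top0')['image'].astype(int);b=t['image'].astype(int)
for n,p in dict(loupe=(.455,.028,.015),tin=(.606,.358,.013),tape=(.452,-.41,.018),bowl=(.592,-.388,.02)).items():
    u,v=proj(t,[p])[0].round().astype(int); print(n,np.abs(a-b)[v-15:v+16,u-15:u+16].mean().round(1))
s=arm.read_state(); print(s['clock'],s['contact_force'],s['tool_pos'],s['gripper_width'])
E
```

```text
({215: (np.int64(187), np.int64(320)), 250: (np.int64(187), np.int64(320)), 285: (np.int64(187), np.int64(320))}, {230: (np.int64(222), np.int64(297)), 260: (np.int64(128), np.int64(318)), 300: (np.int64(181), np.int64(319))})
({215: (np.int64(185), np.int64(321)), 250: (np.int64(186), np.int64(321)), 285: (np.int64(185), np.int64(321))}, {230: (np.int64(196), np.int64(303)), 260: (np.int64(185), np.int64(318)), 300: (np.int64(182), np.int64(319))})
loupe 6.5
tin 7.9
tape 50.7
bowl 44.5
38.8 [-7.60309092  1.94171697 16.85896062] [ 0.47943253 -0.24150002  0.10324763] 0.5808530436429794
```

```bash
python3 - <<'E'
from h import *
arm.hand_in(); s=arm.read_state(); print(s['clock'],s['contact_force'],s['tool_pos'],s['tool_rot'])
E
```

```text
the job is handed in; nothing more can be done
the job is handed in; nothing more can be done
```

I packed the block with both packers and jammed the blue wedge against the jaw, then handed the job in at 38.8 s, still gripping and pressing. No verdict was reported.

- **Packers:** I measured the gap at floor level as about 25 mm (23.9 to 25.4 over several views). One packer would have left the wedge bottoming loose, so the narrow one went in first and then the wide one. The last picture of them, before the wedge went in, showed both upright; I did not check them again afterwards.
- **Wedge:** It jams with its underside about 22 mm above the channel floor, against about 19 to 22 mm expected. It is within about 2 mm of the centre line and about 0.2° from upright. It had not moved noticeably in the fingers (at most 2 px).
- **Force:** The last reading was about 17 N down and steady, with about 8 N sideways. The press briefly reached 56 N and tilted the tool about 1.4° before I eased off and squared it up.
- **Not confirmed:**
  - The contact between block and stop was not measured; I infer it from the jam.
  - My before-and-after comparison of the top pictures was clean for the loupe and tin. It differed at the tape and bowl. I think that was the arm and its shadow, as the tool stayed well away from both, but I did not confirm it.

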